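Hold the stone cell in the spectroscope's beam

ROBOT

A 7-joint arm with a two-finger parallel gripper is mounted at the origin on the work surface. World frame = base frame: x ahead of the robot, y to its left, z up, the work surface at z = 0. Lengths are in m, angles in rad, forces in N, time in s.
With the tool pointing down it reaches from about 0.4 to 0.9 m from the base axis. Payload 5.6 kg.
Tool frame: the origin (TCP) lies on the front face of the gripper's body, between the roots of the fingers; the fingertips stand 88 mm ahead of it and the grasp point (between the pads) lies r.hold_point_z ahead of it (r.hold_point_z is the distance from the TCP to the grasp point, in m); z points along the fingers, y is the direction in which the jaws open and shut (so a half turn about z gives the same grasp; the last joint's range is limited). The gripper opens to 92 mm and grips with 3 to 60 N. Pads are 20 mm wide; open, the fingers measure 128 mm over their backs; the gripper's body (75 mm by 189 mm) begins 69 mm behind the grasp point.
Start: joints at [-1.283, 0.468, -0.012, 1.603, 0.006, 1.071, -0.056], TCP at [0.211, 0.615, 0.303] pointing down, gripper open.
Joint ranges: [-2.53, 2.53], [-0.31, 2.02], [-1.57, 1.55], [0.28, 2.44], [-1.29, 4.43], [0.15, 1.84], [-2.92, 2.92]. Speed limits (rad/s): [2.57, 2.57, 3.14, 3.14, 3.14, 3.14, 3.14].

INTERFACE

Orientations are given as a rotation vector (axis times angle).
In Python, from rig import status, capture, workorder, r gives the robot as it stands.
- The arm moves only by the tool send_rows, never from a script. Its argument "motion" is a list of rows, each an object of numbers: "rx", "ry", "rz": the turn, a rotation vector about the tool's x, y, z in units of 5 degrees (1.0 is 5 degrees); "dx", "dy", "dz": the shift along the tool's x, y, z in units of 30 mm (1.0 is 30 mm); "jaw": the gripper's target within -1 to 1 (fully open at 1, half-way at 0, shut at -1). In form: [{"rx": .., "ry": .., "rz": .., "dx": .., "dy": .., "dz": .., "jaw": ..}, ...]. A call has 1 to 20 rows; each row shifts and turns the commanded pose from where the row before left it, along the tool's axes as they then stand; what a row does not reach is not made up. A row lasts 1/12 s, in which the tool goes at most 41.7 mm and 7.16 degrees, less where a joint would pass 70% of its speed; a pose out of reach is approached as far as the arm can. A call is refused whole if a number of a shift passes 1 or a number of a turn 1, either way. A call with a gripper value outside its range is refused whole. The fingers move at their own pace and stop on an object; "grip_force" is the grip in N (left out, the last holds). Time passes only in rows, so rows that do not move let the fingers close. It gives the time, the measured TCP pose, the force and the opening at its end, in the units of the state.
- status.get_state(): the state, without advancing time (a new reading comes with each control period).
- capture(name): name is "scene" or "top" or "wrist"; returns a dict with "frame" (480x640x3 uint8, red, green, blue), "mtx" (3x3 intrinsics, pixels), "D" ([k1, k2, p1, p2, k3] as OpenCV has them; the pictures are not rectified), "rvec" (rotation vector, rad) and "tvec" (3), from world to camera coordinates, as OpenCV has them. Camera axes: x right, y down, z forward; pixel columns grow to the right and rows downward; lengths in m; the calibration is good to about 2 mm. A picture is of the moment at which its call begins. There is no depth.
- workorder.hand_in(): hands the job in, once; it reports no verdict.
The state is a dict: "time": time; "joint_pos": joint angles; "qvel": joint speeds; "effort": joint torques, N m; "tool_pos": TCP position; "tcp_rot": TCP orientation; "force": force on the tool from outside, world axes, zero at the start; "torque": the same for the moment, N m; "finger_gap": finger opening in m.
Only numpy, scipy, OpenCV 4.12 (cv2) and the standard library are available. Lean on these libraries where they do the work, as an engineer would, in place of code of your own. Each camera call takes 0.05 s, during which the arm holds its last target.

TASK

With the screwdriver, turn the slotted screw on the lamp's snout anticlockwise until it stops and its slot points along the beam, so that the shutter is open, and put the screwdriver back upright in the empty hole of its block. Then pick up the long stoppered glass cell, the fingers touching its two frosted long sides and nothing else of it, and hold it upright and still in the light path, midway between the lamp and the spectroscope, so that the beam passes in at one clear end, through the stone half-way up the cell and out at the other clear end. Finish while holding it there clear of the instrument, and leave everything else on the bench where it is.

Things in the scene. Friction and masses are not known exactly. Their poses are not given: they have to be found in the camera images.
- spectro: Bench spectroscope, one fixed unit; origin on the bench under beam_mid. Grey base 100 x 420 mm (x, y), 18 mm high. At +y a finned lamp house, 90 x 100 mm, top 134 mm above the bench, with a round snout 38 mm across; at -y a black spectroscope tube 33 mm across. Snout and tube each end 65 mm from beam_mid; the gap between is open above and on both sides.
- beam_mid (a point): Middle of the open gap, on the beam's axis, 95 mm above the bench. The beam runs level along this point's y axis, from the lamp (+y) to the spectroscope (-y); x is level across the beam, z up.
- screw_slot (a point): On the axis of the shutter screw, level with its top, 124 mm above the bench: a steel screw head 22 mm across, 8 mm high, facing up on top of the lamp's snout, 86 mm from beam_mid towards the lamp. Its slot runs right across the head along this point's x axis (which turns with it), 3.6 mm wide, 6 mm deep, the mouth bevelled out to 6.8 mm.
- shutter (a joint): Angle of the captive shutter screw, rad, growing anticlockwise seen from above. 0: slot, and the shutter disc in the snout, straight across the beam (shut). 1.57: along the beam, fully open, at a stop. Starts at 0 to 0.4; about 0.06 N m of friction, stays where it is left. A blade in the slot has about 0.16 rad of play either way.
- driver_grip (a point): Centre of the screwdriver's handle, half-way up. Black hexagonal handle, 20 mm across flats, 66 mm long, plus a 6 mm dome on top. z points up the handle; two opposite flats face +x and -x, the others lie at 60 degree steps. It stands point down in a hole of the block, the underside of its bolster 37 mm below this point.
- driver_tip (a point): Middle of the end of the screwdriver's blade, on the tool's axis, 113 mm below driver_grip; same axes. The blade is 10 mm wide (along x), 2 mm thick (along y) and 14 mm long, on a steel shaft 8 mm in diameter.
- driver: The same screwdriver, about 100 g; origin on its axis at the underside of the bolster, a steel disc 25 mm across and 4 mm thick under the handle, which rests on the block. Shaft and blade reach 76 mm below it.
- block: Fixed wooden tool block, 56 x 150 mm (x, y), 80 mm high; origin at the centre of its underside. Two upright tool holes 84 mm apart; a row of small bur heads along its +x edge rises 12 mm above its top. The screwdriver stands in one hole, a pin vice in the other.
- hole_a (a point): Mouth of one tool hole, on its axis, level with the block's top. 14 mm across, bevelled to 17 mm at the mouth, right through the block.
- hole_b (a point): Mouth of the other tool hole, the same size.
- cell_centre (a point): Centre of the long stone cell, half-way up its glass, at the stone: an upright glass cuvette 40 mm long (x), 20 mm wide (y), 52 mm high (z up), with a white stopper 37 x 17 mm rising 6 mm above the glass. Its long sides, facing +y and -y, are frosted whitish; its narrow ends, facing +x and -x, are clear.
- cell: The same long cell, about 55 g; origin at the centre of its underside. It stands on the cork mat.
- mat: Fixed cork mat, 110 x 190 x 3 mm (x, y, z); origin at the centre of its underside. The long cell and a square cell stand on it.
- pinvice: Bystander: pin vice standing in the block's other hole; origin at the block's top.
- square_cell: Bystander: an empty open square glass cell 24 x 24 x 36 mm on the mat; origin under its centre.
- caliper: Bystander: caliper 215 mm long lying flat; origin under its beam.
- tweezers: Bystander: tweezers 125 mm long lying flat; origin at mid length.
- loupe: Bystander: folded steel loupe, 58 x 26 x 16 mm, lying flat; origin under its lens.
- jar: Bystander: corked glass jar, 58 mm across, 116 mm high; origin under its centre.
- bottle: Bystander: stoppered amber bottle, 48 mm across, 85 mm high; origin under its centre.
- findings: Bystander: clear box of findings, 55 x 55 x 20 mm; origin under its centre.
There are look-alikes about, which are no part of the job. What is shaped like the driver but yellow is not meant. Of the things shaped like the mat, the cork one is meant.

How it is judged:
By the outcome, as a careful person would: the job done as asked, in the order asked, and still so for the second after the job is handed in, while the arm keeps its last pose, push and grip.
It also fails if it takes over 72 s, if anything falls off the work surface, if the arm or the gripper's body presses on something with over 40 N, if the wrist force passes 120 N, or if a joint passes its speed limit or range.

## Working session

There is one attempt and no reset: what is moved stays moved. The work goes in short steps, Python scripts to look and compute and a tool call to move; the robot and the scene stay as the last step left them, time stands still between calls to the robot, and variables do not carry over. Pictures are saved under pics/ and viewed, and the job is handed in when it is done.

Besides the shell and the picture viewer there is one more tool, called as a command line: name --argument value ..., lists and objects as JSON in quotes. send_rows: Moves the arm, as the interface text tells. Its arguments: {"type":"object","properties":{"motion":{"type":"array","items":{"type":"object","properties":{"rx":{"type":"number"},"ry":{"type":"number"},"rz":{"type":"number"},"dx":{"type":"number"},"dy":{"type":"number"},"dz":{"type":"number"},"jaw":{"type":"number"}}}},"grip_force":{"type":"number"}},"required":["motion"]}

```bash
ls; mkdir -p pics
python3 - <<'E'
from rig import status, capture, workorder, r
import cv2
print(status.get_state()); print(r.hold_point_z, [a for a in dir(r) if a[0]!='_'])
for n in ["scene","top","wrist"]:
    c=capture(n); cv2.imwrite(f"pics/{n}0.png",c["frame"][:,:,::-1]); print(n,c["mtx"],c["D"],c["rvec"],c["tvec"])
E
```

```text
pics
{'time': 0.0, 'joint_pos': array([-1.28301625,  0.46838158, -0.01158567,  1.60362321,  0.00600583,
        1.07140763, -0.05630378]), 'qvel': array([-7.19142173e-04, -7.12441412e-04,  2.00015272e-04,  1.71330056e-03,
       -3.18326850e-05,  2.05364151e-05,  3.94065923e-04]), 'effort': array([-8.57190116e-04, -5.20565414e+01, -1.25752261e-02, -2.43756026e+01,
       -5.66020107e-02,  1.73468498e-02,  1.71128013e-04]), 'tool_pos': array([0.21103435, 0.61433107, 0.30173753]), 'tcp_rot': array([-5.17320776e-01, -3.09854572e+00,  2.79377309e-03]), 'force': array([ 0.56265124,  0.07793825, -0.66253029]), 'torque': array([-0.01130549, -0.01561444,  0.06219721]), 'finger_gap': 0.09186745485489885}
0.0694 ['Unreachable', 'hold_point_z']
scene [[573.31663397   0.         316.97479223]
 [  0.         573.31663397 234.24769844]
 [  0.           0.           1.        ]] [-0.02779678  0.          0.          0.          0.        ] [ 2.06523163  0.82835768 -0.40953705] [-0.29946949 -0.10555774  1.66044626]
top [[561.3594131    0.         322.36818224]
 [  0.         561.3594131  250.23182643]
 [  0.           0.           1.        ]] [-0.02785081  0.          0.          0.          0.        ] [ 2.04294904 -2.17958129  0.22435521] [-7.04037500e-04  4.54914327e-01  1.36701380e+00]
wrist [[384.22464754   0.         318.38563414]
 [  0.         384.22464754 237.5506585 ]
 [  0.           0.           1.        ]] [0.00663324 0.         0.         0.         0.        ] [-2.37772568 -1.69621445 -0.21957001] [-0.64852941 -0.02821653  0.39145336]
```

View pics/scene0.png

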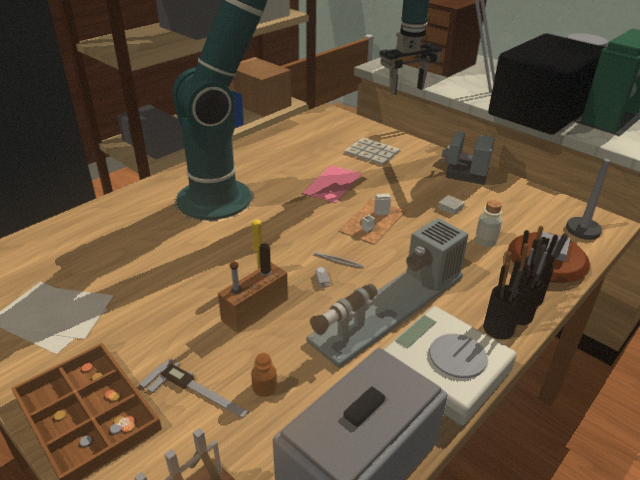

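View pics/top0.png

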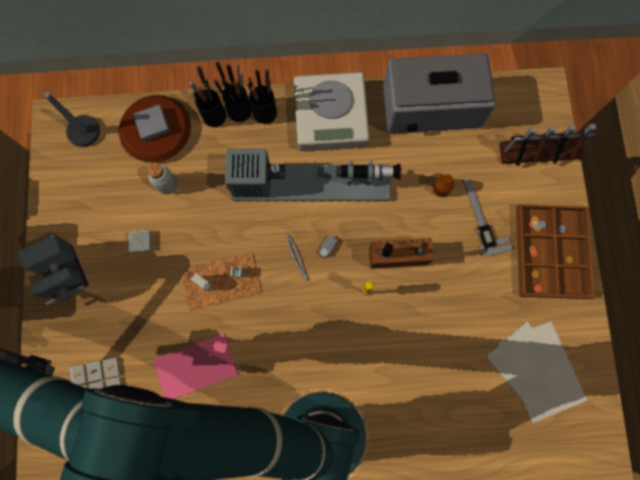

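View pics/wrist0.png

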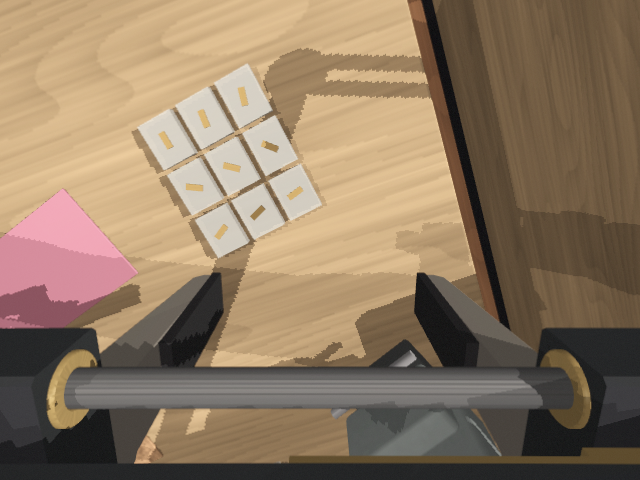

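```bash
cat > h.py <<'E'
import numpy as np, cv2
from scipy.spatial.transform import Rotation as R
from rig import status, capture, workorder, r
def get(n,save=None):
    c=capture(n); c['img']=np.ascontiguousarray(c['frame'][:,:,::-1])
    if save: cv2.imwrite(f'pics/{save}.png',c['img']); np.savez(f'pics/{save}.npz',**{k:c[k] for k in('mtx','D','rvec','tvec','img')})
    return c
def load(s):
    d=np.load(f'pics/{s}.npz'); return {k:d[k] for k in d}
def ray(c,uv):
    p=cv2.undistortPoints(np.array([[uv]],float),c['mtx'],c['D'])[0,0]
    M=cv2.Rodrigues(c['rvec'])[0]; o=-M.T@np.ravel(c['tvec']); d=M.T@np.array([p[0],p[1],1.]); return o,d/np.linalg.norm(d)
def onz(c,uv,z):
    o,d=ray(c,uv); return o+d*(z-o[2])/d[2]
def proj(c,P):
    return cv2.projectPoints(np.atleast_2d(np.array(P,float)),c['rvec'],c['tvec'],c['mtx'],c['D'])[0][:,0]
def tri(pairs):
    A=np.zeros((3,3));b=np.zeros(3)
    for c,uv in pairs:
        o,d=ray(c,uv);P=np.eye(3)-np.outer(d,d);A+=P;b+=P@o
    x=np.linalg.solve(A,b); return x,[np.linalg.norm((np.eye(3)-np.outer(ray(c,u)[1],ray(c,u)[1]))@(x-ray(c,u)[0])) for c,u in pairs]
def crop(s,x0,y0,x1,y1,k,out):
    im=load(s)['img'][y0:y1,x0:x1]; cv2.imwrite(f'pics/{out}.png',cv2.resize(im,None,fx=k,fy=k,interpolation=cv2.INTER_CUBIC))
def tool():
    s=status.get_state(); return s,np.array(s['tool_pos']),R.from_rotvec(s['tcp_rot'])
def plan(pos,rz_deg=None,Rt=None):
    """remaining shift in tool units & turn from measured pose to target TCP pos; tool-down with yaw (tool y axis heading in world deg)"""
    s,p,Q=tool()
    d=Q.inv().apply(np.array(pos)-p)
    if rz_deg is not None:
        a=np.radians(rz_deg); y=np.array([np.cos(a),np.sin(a),0]); z=np.array([0,0,-1.]); x=np.cross(y,z)
        Rt=R.from_matrix(np.c_[x,y,z])
    print('t',round(s['time'],2),'shift units',(d/0.03).round(3),end=' ')
    if Rt is not None: print('turn units',(np.degrees((Q.inv()*Rt).as_rotvec())/5).round(3),end='')
    print()
E
python3 - <<'E'
from h import *
get('scene','s1');get('top','t1')
c=load('t1')
for n,uv,z in [('block',(400,252),.08),('driver',(390,250),.12),('spec',(310,180),.02),('mat',(222,281),0),('screw',(277,171),.124)]: print(n,onz(c,uv,z).round(3))
crop('t1',360,225,440,275,10,'c1'); crop('t1',220,140,410,210,4,'c2'); crop('t1',180,245,270,315,8,'c3')
crop('s1',210,220,300,330,6,'c4'); crop('s1',300,210,480,360,4,'c5'); crop('s1',330,180,420,250,8,'c6')
E
```

```text
block [ 0.43 -0.22  0.08]
driver [ 0.429 -0.191  0.12 ]
spec [ 0.651 -0.01   0.02 ]
mat [0.4   0.233 0.   ]
screw [0.644 0.069 0.124]
```

View pics/c1.png

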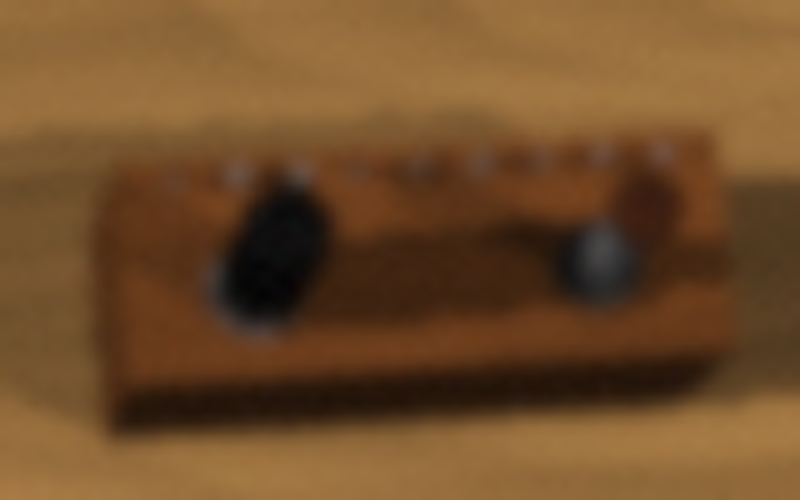

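View pics/c2.png

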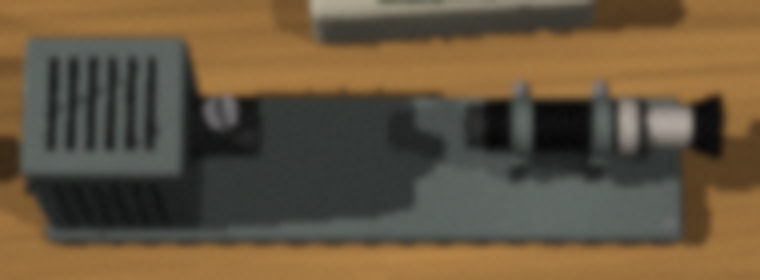

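View pics/c3.png

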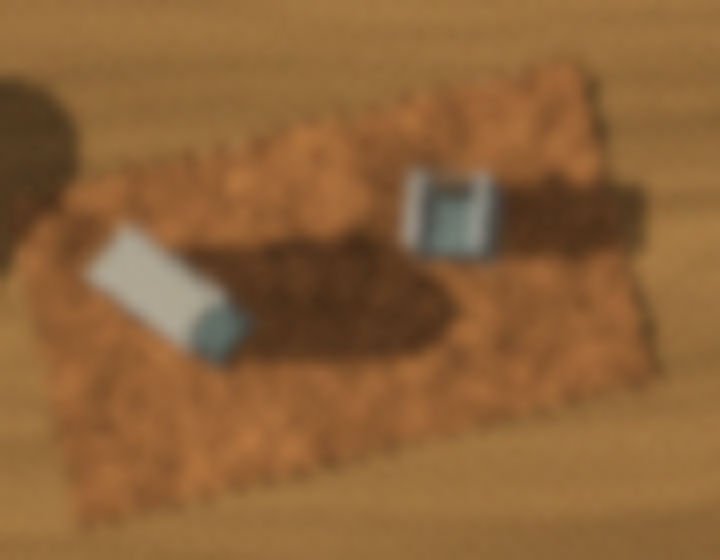

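View pics/c4.png

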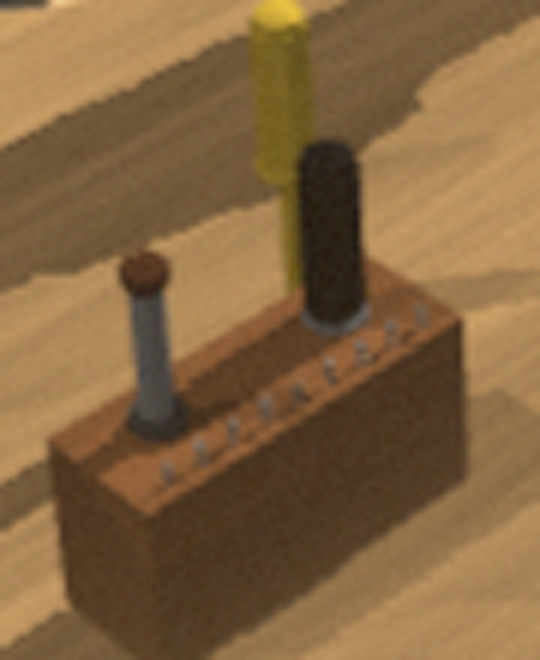

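View pics/c5.png

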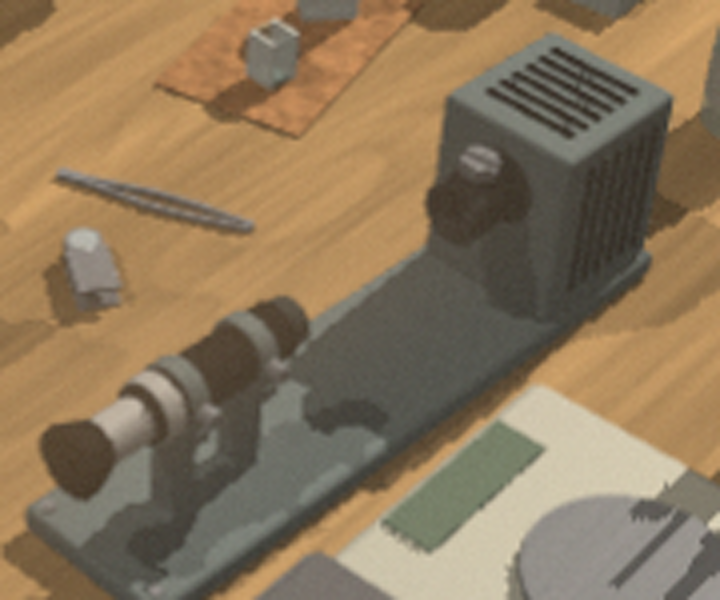

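View pics/c6.png

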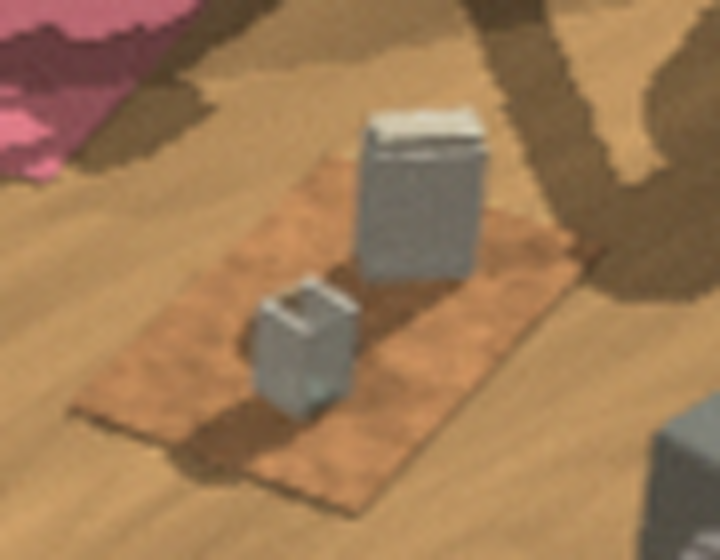

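Run:
```python
from h import *
s,p,Q=tool(); print(Q.as_matrix().round(3))
c=get('wrist'); M=cv2.Rodrigues(c['rvec'])[0]; o=-M.T@np.ravel(c['tvec'])
print('cam in tool',Q.inv().apply(o-p).round(4)); print((Q.as_matrix().T@M.T).round(3))
t=load('t1');s1=load('s1')
print('yellow top',tri([(t,(369,287)),(s1,(210+280/6,220+15/6))]))
print('black top',tri([(t,(360+30.2,225+19.5)),(s1,(210+328/6,220+150/6))]))
print('cell top', tri([(t,(180+155/8,245+285/8)),(s1,(330+428/8,180+125/8))]))
print('screw', tri([(t,(220+221/4,140+110/4)),(s1,(300+482/4,210+158/4))]), onz(t,(220+221/4,140+110/4),.124),onz(s1,(300+482/4,210+158/4),.124))
# view target: camera over mid (0.55,-0.03,...)
plan([0.55,0.0,0.35])
```

```text
[[-0.946  0.325 -0.   ]
 [ 0.325  0.946 -0.001]
 [-0.    -0.001 -1.   ]]
cam in tool [ 0.0728 -0.0004 -0.0825]
[[-0.001 -0.966 -0.257]
 [ 1.    -0.001 -0.001]
 [ 0.    -0.257  0.966]]
yellow top (array([ 0.34101815, -0.13031338,  0.14152587]), [np.float64(0.0014654865027642983), np.float64(0.0014654865027642016)])
black top (array([ 0.43407705, -0.18752629,  0.15668067]), [np.float64(0.00012071163206915945), np.float64(0.00012071163206912114)])
cell top (array([0.39611795, 0.28070401, 0.05494526]), [np.float64(0.001196066330508046), np.float64(0.0011960663305080163)])
screw (array([0.65550878, 0.07391606, 0.11933241]), [np.float64(0.0009307426137112575), np.float64(0.0009307426137113668)]) [0.65300417 0.07296239 0.124     ] [0.65912886 0.06939236 0.124     ]
t 0.3 shift units [-17.339 -15.707  -1.578]
```

send_rows --motion '[{"rz": -0.95,"jaw": 1},{"rz": -0.95},{"rz": -0.95},{"rz": -0.95},{"dx": -0.9,"dy": -0.95},{"dx": -0.9,"dy": -0.95},{"dx": -0.9,"dy": -0.95},{"dx": -0.9,"dy": -0.95},{"dx": -0.9,"dy": -0.95},{"dx": -0.9,"dy": -0.95},{"dx": -0.9,"dy": -0.95},{"dx": -0.9,"dy": -0.95},{"dx": -0.9,"dy": -0.95},{"dx": -0.9,"dy": -0.95},{"dx": -0.9,"dy": -0.95},{"dx": -0.9,"dy": -0.95},{"dx": -0.9,"dy": -0.95},{"dx": -0.9,"dy": -0.95},{"dx": -0.9,"dy": -0.95},{"dy": -0.9}]'

```text
invalid input
```

send_rows --motion '[{"dy": -0.95},{"dy": -0.95},{"dy": -0.95},{},{}]'

```text
invalid input
```

Run:
```python
from h import *
get('wrist','w1'); s,p,Q=tool(); print(p.round(4),Q.as_matrix().round(3),s['joint_pos'].round(3))
c=load('w1'); print(proj(c,[.656,.073,.124]))
```

```text
[0.2112 0.6147 0.3025] [[-0.946  0.325 -0.   ]
 [ 0.325  0.946 -0.   ]
 [-0.    -0.    -1.   ]] [-1.283  0.468 -0.012  1.603  0.006  1.071 -0.056]
[[-19.00395704 771.64693509]]
```

View pics/w1.png

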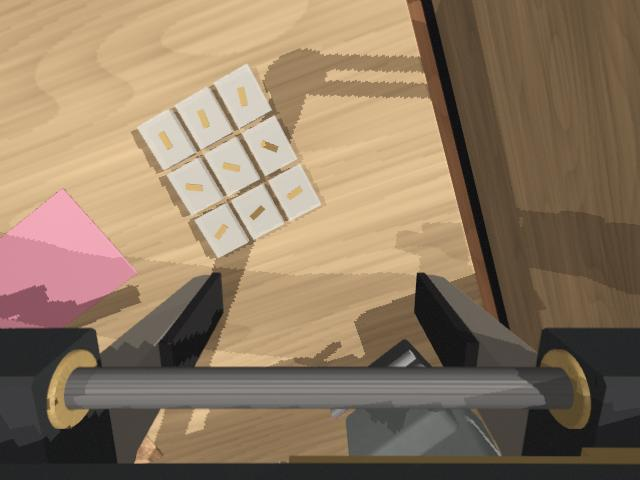

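send_rows --motion '[{"rx": 0,"ry": 0,"rz": -0.95,"dx": 0,"dy": 0,"dz": 0,"jaw": 1},{"rx": 0,"ry": 0,"rz": -0.95,"dx": 0,"dy": 0,"dz": 0,"jaw": 1},{"rx": 0,"ry": 0,"rz": -0.95,"dx": 0,"dy": 0,"dz": 0,"jaw": 1},{"rx": 0,"ry": 0,"rz": -0.95,"dx": 0,"dy": 0,"dz": 0,"jaw": 1},{"rx": 0,"ry": 0,"rz": 0,"dx": -0.9,"dy": -0.95,"dz": 0,"jaw": 1},{"rx": 0,"ry": 0,"rz": 0,"dx": -0.9,"dy": -0.95,"dz": 0,"jaw": 1},{"rx": 0,"ry": 0,"rz": 0,"dx": -0.9,"dy": -0.95,"dz": 0,"jaw": 1},{"rx": 0,"ry": 0,"rz": 0,"dx": -0.9,"dy": -0.95,"dz": 0,"jaw": 1},{"rx": 0,"ry": 0,"rz": 0,"dx": -0.9,"dy": -0.95,"dz": 0,"jaw": 1},{"rx": 0,"ry": 0,"rz": 0,"dx": -0.9,"dy": -0.95,"dz": 0,"jaw": 1},{"rx": 0,"ry": 0,"rz": 0,"dx": -0.9,"dy": -0.95,"dz": 0,"jaw": 1},{"rx": 0,"ry": 0,"rz": 0,"dx": -0.9,"dy": -0.95,"dz": 0,"jaw": 1},{"rx": 0,"ry": 0,"rz": 0,"dx": -0.9,"dy": -0.95,"dz": 0,"jaw": 1},{"rx": 0,"ry": 0,"rz": 0,"dx": -0.9,"dy": -0.95,"dz": 0,"jaw": 1},{"rx": 0,"ry": 0,"rz": 0,"dx": -0.9,"dy": -0.95,"dz": 0,"jaw": 1},{"rx": 0,"ry": 0,"rz": 0,"dx": -0.9,"dy": -0.95,"dz": 0,"jaw": 1},{"rx": 0,"ry": 0,"rz": 0,"dx": -0.9,"dy": -0.95,"dz": 0,"jaw": 1}]' --grip_force 20

```text
time: 1.77
tool_pos: [0.5635, 0.2429, 0.3029]
tcp_rot: [-0.001, 3.141, 0.0]
force: [1.2, 0.3, 0.3]
finger_gap: 0.0919
```

send_rows --motion '[{"rx": 0,"ry": 0,"rz": 0,"dx": -0.6,"dy": -0.95,"dz": 0,"jaw": 1},{"rx": 0,"ry": 0,"rz": 0,"dx": -0.6,"dy": -0.95,"dz": 0,"jaw": 1},{"rx": 0,"ry": 0,"rz": 0,"dx": -0.6,"dy": -0.95,"dz": 0,"jaw": 1},{"rx": 0,"ry": 0,"rz": 0,"dx": 0,"dy": -0.95,"dz": 0,"jaw": 1},{"rx": 0,"ry": 0,"rz": 0,"dx": 0,"dy": -0.95,"dz": 0,"jaw": 1},{"rx": 0,"ry": 0,"rz": 0,"dx": 0,"dy": 0,"dz": 0,"jaw": 1},{"rx": 0,"ry": 0,"rz": 0,"dx": 0,"dy": 0,"dz": 0,"jaw": 1},{"rx": 0,"ry": 0,"rz": 0,"dx": 0,"dy": 0,"dz": 0,"jaw": 1}]'

```text
time: 2.43
tool_pos: [0.6165, 0.1029, 0.3028]
tcp_rot: [-0.002, 3.142, 0.001]
force: [-0.3, 0.7, 0.6]
finger_gap: 0.092
```

Run:
```python
from h import *
get('wrist','w1'); s,p,Q=tool(); print(s['time'],p.round(4),s['tcp_rot'],s['joint_pos'].round(3))
c=load('w1'); print(proj(c,[.656,.073,.124]))
```

```text
2.4833 [0.6164 0.1036 0.3027] [-4.16605206e-03  3.14158611e+00  1.53468715e-03] [-0.319  0.423  0.132  1.676 -0.063  1.047  1.406]
[[277.78582423 294.31040448]]
```

View pics/w1.png

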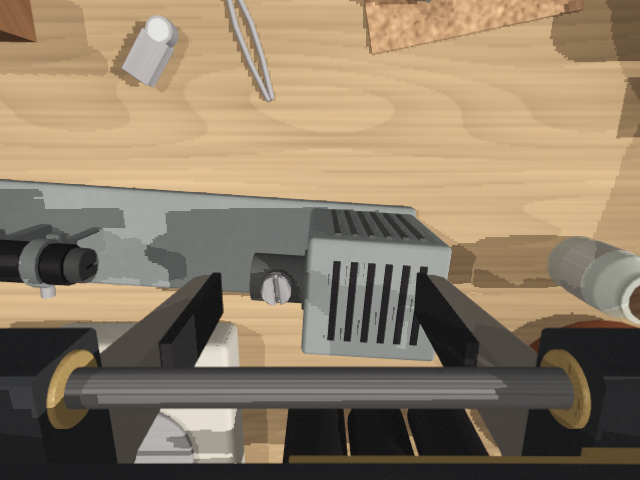

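Run:
```python
from h import *
crop('w1',240,240,320,310,10,'c7')
crop('w1',0,170,460,370,1.7,'c8')
```

```text
(no output)
```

View pics/c7.png

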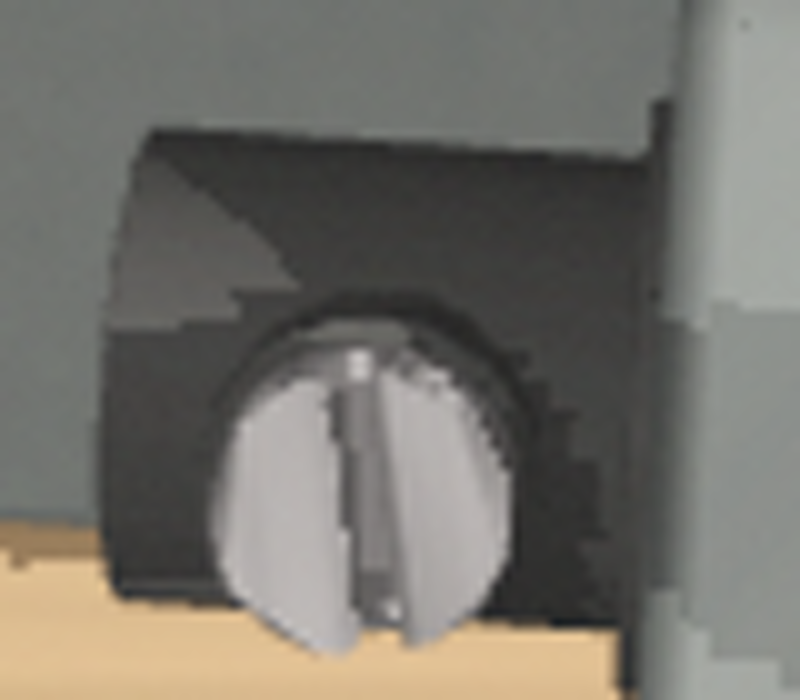

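View pics/c8.png

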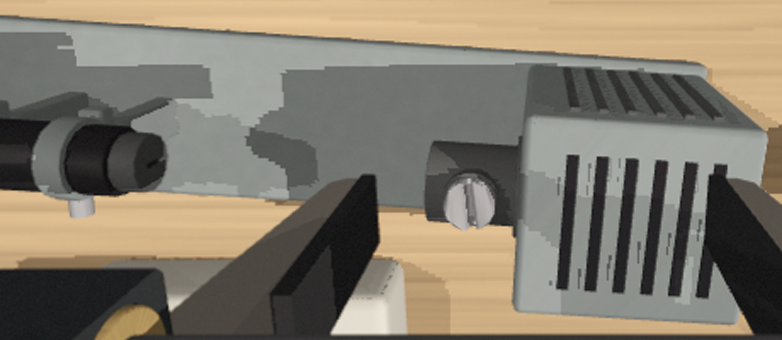

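Run:
```python
from h import *
c=load('w1')
sc=onz(c,(276.2,290.0),.124); print('screw',sc)
w=[onz(c,(240+x/10,240+y/10),.124) for x,y in [(212,500),(512,500),(362,345),(362,655)]]
print('diam',np.linalg.norm(w[0]-w[1]),np.linalg.norm(w[2]-w[3]))
f=lambda a,b,z:(lambda d:np.degrees(np.arctan2(d[1],d[0])))(onz(c,b,z)-onz(c,a,z))
k=lambda x,y:(240+x/10,240+y/10)
print('slot ang',f(k(325,375),k(350,650),.124),f(k(383,365),k(410,645),.124))
print('base edge ang',f((0,178.8),(405.9,206.5),.018), onz(c,(0,178.8),.018),onz(c,(405.9,206.5),.018))
t=load('t1')
print('top: base edge',[onz(t,(220+x/4,140+y/4),z) for x,y,z in [(55,240,.018),(680,240,.018)]])
```

```text
screw [0.65261188 0.07193285 0.124     ]
diam 0.02189116577026621 0.024302237692443027
slot ang 3.1661516887239425 3.6859491354664624
base edge ang 86.09660590561353 [ 0.58374965 -0.19822414  0.018     ] [0.61007116 0.18753682 0.018     ]
top: base edge [array([0.61006159, 0.19336647, 0.018     ]), array([ 0.58314641, -0.21616787,  0.018     ])]
```

send_rows --motion '[{"rx": 0,"ry": 0,"rz": 0,"dx": 0.6,"dy": -0.97,"dz": 0,"jaw": 1},{"rx": 0,"ry": 0,"rz": 0,"dx": 0.6,"dy": -0.97,"dz": 0,"jaw": 1},{"rx": 0,"ry": 0,"rz": 0,"dx": 0.6,"dy": -0.97,"dz": 0,"jaw": 1},{"rx": 0,"ry": 0,"rz": 0,"dx": 0.6,"dy": -0.97,"dz": 0,"jaw": 1},{"rx": 0,"ry": 0,"rz": 0,"dx": 0.6,"dy": -0.97,"dz": 0,"jaw": 1},{"rx": 0,"ry": 0,"rz": 0,"dx": 0.6,"dy": -0.97,"dz": 0,"jaw": 1},{"rx": 0,"ry": 0,"rz": 0,"dx": 0.6,"dy": -0.97,"dz": 0,"jaw": 1},{"rx": 0,"ry": 0,"rz": 0,"dx": 0.6,"dy": -0.97,"dz": 0,"jaw": 1},{"rx": 0,"ry": 0,"rz": 0,"dx": 0.6,"dy": -0.97,"dz": 0,"jaw": 1},{"rx": 0,"ry": 0,"rz": 0,"dx": 0.6,"dy": -0.97,"dz": 0,"jaw": 1},{"rx": 0,"ry": 0,"rz": 0,"dx": 0,"dy": 0,"dz": 0,"jaw": 1},{"rx": 0,"ry": 0,"rz": 0,"dx": 0,"dy": 0,"dz": 0,"jaw": 1},{"rx": 0,"ry": 0,"rz": 0,"dx": 0,"dy": 0,"dz": 0,"jaw": 1}]'

```text
time: 3.57
tool_pos: [0.4377, -0.1876, 0.3029]
tcp_rot: [-0.005, 3.141, 0.001]
force: [-0.7, -0.5, 0.6]
finger_gap: 0.092
```

Run:
```python
from h import *
get('wrist','w2'); s,p,Q=tool(); print(s['time'],p.round(4),s['tcp_rot'],s['joint_pos'].round(3),s['force'],s['torque'])
c=load('w2'); print(proj(c,[[.434,-.1875,.156],[.434,-.1875,.08]]))
```

```text
3.6167 [ 0.4379 -0.1872  0.3028] [-6.51891793e-03  3.14105783e+00  7.69171552e-04] [ 0.081  0.168  0.283  2.031 -0.058  0.949  1.969] [-0.60579421 -0.35349726 -0.42491287] [ 0.05305192 -0.01937056 -0.00711477]
[[318.91791943 250.17191406]
 [318.74119266 223.14879811]]
```

View pics/w2.png

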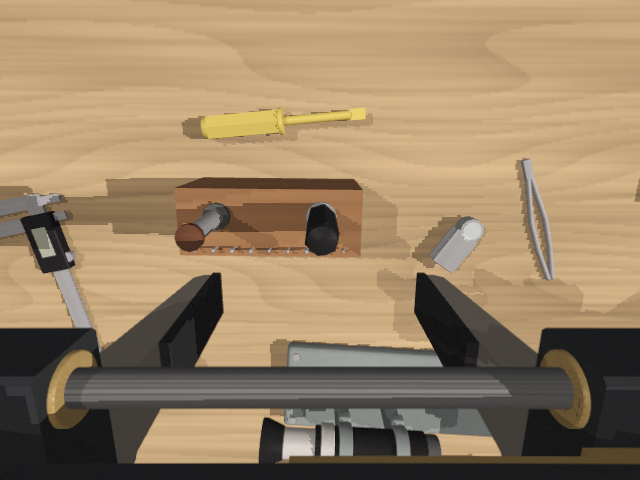

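Run:
```python
from h import *
crop('w2',290,190,370,260,10,'c9')
crop('w2',160,160,380,270,3.6,'c10')
```

```text
(no output)
```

View pics/c9.png

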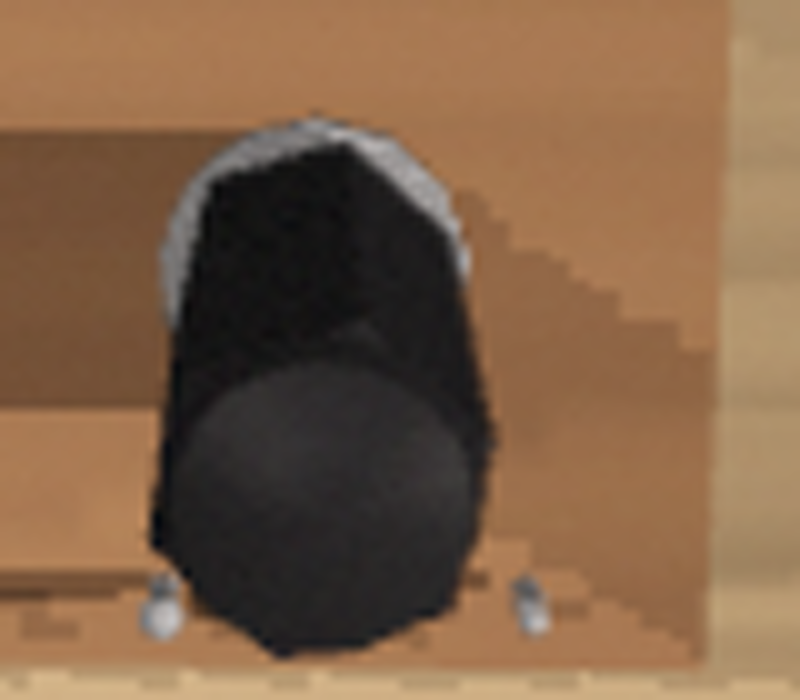

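View pics/c10.png

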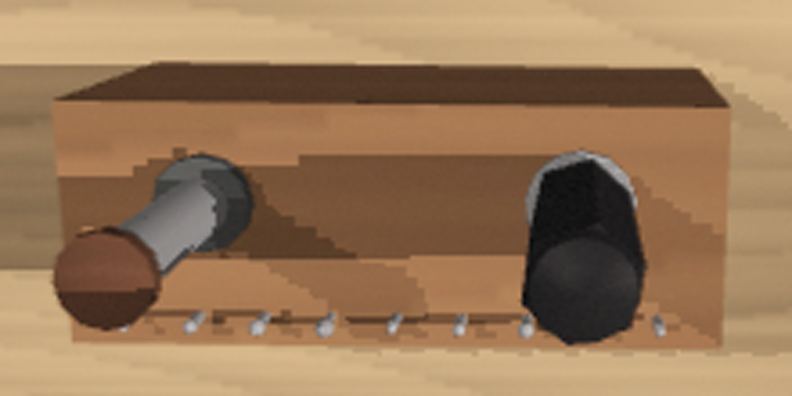

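Run:
```python
from h import *
c=load('w2')
k=lambda x,y:(290+x/10,190+y/10)
V=[onz(c,k(*v),.084) for v in [(210,185),(348,143),(448,230)]]
for a,b in zip(V,V[1:]): d=b-a; print(b.round(4),np.linalg.norm(d),np.degrees(np.arctan2(d[1],d[0])))
T=[onz(c,k(*v),.150) for v in [(153,545),(280,656),(452,610),(490,440)]]
for a,b in zip(T,T[1:]): d=b-a; print(b.round(4),np.linalg.norm(d),np.degrees(np.arctan2(d[1],d[0])))
# bolster centre: left edge 162, right 470, top 118 (z .084)
B=[onz(c,k(*v),.084) for v in [(162,262),(468,262),(315,118)]]; print('bol',B,np.linalg.norm(B[0]-B[1]))
# model hex fit projection: optimise xy,yaw
from scipy.optimize import least_squares
obs=[((210,185),.084),((348,143),.084),((448,230),.084),((153,545),.15),((280,656),.15),((452,610),.15),((490,440),.15)]
uv=np.array([k(*o[0]) for o in obs]); zz=[o[1] for o in obs]
# top surface of the domed handle: vertices
def model(p,r=.01155):
    out=[]
    for (u,z) in zip(uv,zz):
        a=p[2]+np.arange(6)*np.pi/3
        P=np.c_[p[0]+r*np.cos(a),p[1]+r*np.sin(a),np.full(6,z)]
        q=proj(c,P); out.append(q[np.argmin(((q-u)**2).sum(1))]-u)
    return np.ravel(out)
for y0 in np.radians([0,15,30,45]):
    f=least_squares(model,[.43,-.187,y0]); print(f.x[:2].round(4),np.degrees(f.x[2])%60,f.cost,f.fun.round(1))
# block edges
kb=lambda x,y:(160+x/3.6,160+y/3.6)
E=[onz(c,kb(*v),.08) for v in [(53,100),(730,107),(722,347),(75,343)]]
print(np.array(E).round(4)); 
for a,b in [(E[0],E[1]),(E[3],E[2]),(E[1],E[2])]: d=b-a; print(np.linalg.norm(d),np.degrees(np.arctan2(d[1],d[0])))
```

```text
[ 0.4178 -0.1827  0.084 ] 0.01147289485639156 107.25951857105983
[ 0.4248 -0.1747  0.084 ] 0.010653892265763994 48.886534393479025
[ 0.4395 -0.1881  0.15  ] 0.010969208634246339 47.62797736895108
[ 0.4363 -0.1771  0.15  ] 0.011429586534516117 105.78056078663312
[ 0.4251 -0.1748  0.15  ] 0.011458008795070475 168.67386059416586
bol [array([ 0.42741915, -0.19755232,  0.084     ]), array([ 0.42736578, -0.17307962,  0.084     ]), array([ 0.41576262, -0.18536734,  0.084     ])] 0.02447275882648115
[ 0.4286 -0.1855] 47.575554000532684 1.013496983579117 [-0.4 -0.5 -0.3 -0.6  0.3  0.4 -0.5 -0.   0.1  0.6  0.2  0.   0.5 -0. ]
[ 0.4317 -0.1873] 12.877331208428917 139.8513537172189 [ 4.8 -0.9  4.8  7.6 -5.2 -1.1 -3.5 -5.7  5.1  5.2  1.3 -1.9 -6.4 -2. ]
[ 0.4286 -0.1855] 47.575553074702405 1.0134969835791747 [-0.4 -0.5 -0.3 -0.6  0.3  0.4 -0.5 -0.   0.1  0.6  0.2  0.   0.5 -0. ]
[ 0.4286 -0.1855] 47.57555244282017 1.0134969835794123 [-0.4 -0.5 -0.3 -0.6  0.3  0.4 -0.5 -0.   0.1  0.6  0.2  0.   0.5 -0. ]
[[ 0.4055 -0.3019  0.08  ]
 [ 0.4067 -0.1525  0.08  ]
 [ 0.4623 -0.1526  0.08  ]
 [ 0.4616 -0.3021  0.08  ]]
0.14940433945363743 89.54677203760875
0.14955406028467128 89.74559678926545
0.05564438575998198 -0.06501331161665443
```

Run:
```python
from h import *
c=load('w2');t=load('t1');s=load('s1')
print('pinvice top',tri([(c,(160+105/3.6,160+270/3.6)),(t,(424.8,245)),(s,(210+145/6,220+268/6))]))
print('driver top',tri([(c,(290+32.5,190+50)),(t,(360+30,225+20)),(s,(210+328/6,220+150/6))]))
plan([.4286,-.1855,.30],77.6)
plan([.4286,-.1855,.195],77.6)
```

```text
pinvice top (array([ 0.42857999, -0.26954078,  0.14726512]), [np.float64(0.002111784183606588), np.float64(0.0010968660575868417), np.float64(0.0012420950830693024)])
driver top (array([ 0.43099187, -0.18592261,  0.15401913]), [np.float64(0.002991506756226944), np.float64(0.0027948670514303885), np.float64(0.0006775687422048366)])
t 3.62 shift units [0.308 0.059 0.092] turn units [0.006 0.005 2.528]
t 3.62 shift units [0.31  0.058 3.592] turn units [0.006 0.005 2.528]
```

send_rows --motion '[{"rx": 0,"ry": 0,"rz": 0,"dx": 0.31,"dy": 0.06,"dz": 0,"jaw": 0},{"rx": 0,"ry": 0,"rz": 0.84,"dx": 0,"dy": 0,"dz": 0,"jaw": 0},{"rx": 0,"ry": 0,"rz": 0.84,"dx": 0,"dy": 0,"dz": 0,"jaw": 0},{"rx": 0,"ry": 0,"rz": 0.84,"dx": 0,"dy": 0,"dz": 0,"jaw": 0},{"rx": 0,"ry": 0,"rz": 0,"dx": 0,"dy": 0,"dz": 0.4,"jaw": 0},{"rx": 0,"ry": 0,"rz": 0,"dx": 0,"dy": 0,"dz": 0.4,"jaw": 0},{"rx": 0,"ry": 0,"rz": 0,"dx": 0,"dy": 0,"dz": 0.3,"jaw": 0},{"rx": 0,"ry": 0,"rz": 0,"dx": 0,"dy": 0,"dz": 0,"jaw": 0}]'

```text
time: 4.28
tool_pos: [0.4266, -0.1859, 0.268]
tcp_rot: [-0.34, -3.12, -0.001]
force: [-0.3, -0.1, 0.5]
finger_gap: 0.0463
```

Run:
```python
from h import *
get('wrist','w3'); s,p,Q=tool(); print(s['time'],p.round(4),s['tcp_rot'],s['finger_gap'])
plan([.4286,-.1855,.190],77.6)
```

```text
4.3333 [ 0.4271 -0.1863  0.2689] [-3.41074283e-01 -3.12075473e+00 -6.73042319e-04] 0.04643433224809359
t 4.33 shift units [-0.05   0.038  2.63 ] turn units [ 0.002 -0.026 -0.015]
```

View pics/w3.png

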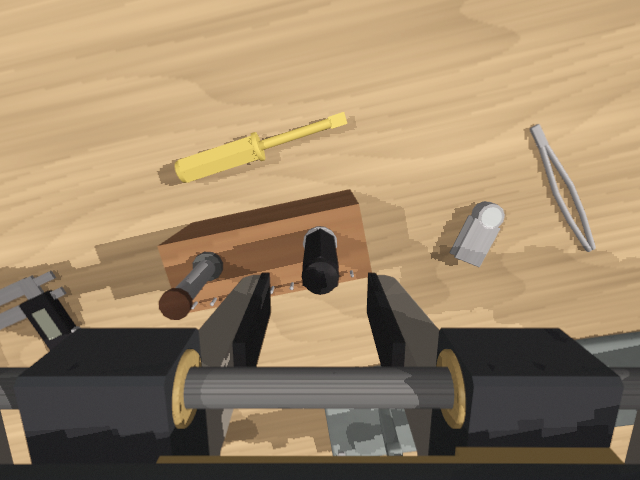

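send_rows --motion '[{"rx": 0,"ry": 0,"rz": 0,"dx": -0.05,"dy": 0.04,"dz": 0.5,"jaw": 0},{"rx": 0,"ry": 0,"rz": 0,"dx": 0,"dy": 0,"dz": 0.5,"jaw": 0},{"rx": 0,"ry": 0,"rz": 0,"dx": 0,"dy": 0,"dz": 0.5,"jaw": 0},{"rx": 0,"ry": 0,"rz": 0,"dx": 0,"dy": 0,"dz": 0.5,"jaw": 0},{"rx": 0,"ry": 0,"rz": 0,"dx": 0,"dy": 0,"dz": 0.4,"jaw": 0},{"rx": 0,"ry": 0,"rz": 0,"dx": 0,"dy": 0,"dz": 0.2,"jaw": 0},{"rx": 0,"ry": 0,"rz": 0,"dx": 0,"dy": 0,"dz": 0,"jaw": 0},{"rx": 0,"ry": 0,"rz": 0,"dx": 0,"dy": 0,"dz": 0,"jaw": -1},{"rx": 0,"ry": 0,"rz": 0,"dx": 0,"dy": 0,"dz": 0,"jaw": -1},{"rx": 0,"ry": 0,"rz": 0,"dx": 0,"dy": 0,"dz": 0,"jaw": -1},{"rx": 0,"ry": 0,"rz": 0,"dx": 0,"dy": 0,"dz": 0,"jaw": -1},{"rx": 0,"ry": 0,"rz": 0,"dx": 0,"dy": 0,"dz": 0,"jaw": -1}]' --grip_force 30

```text
time: 5.33
tool_pos: [0.4295, -0.1865, 0.1923]
tcp_rot: [0.343, 3.122, -0.0]
force: [-0.7, 0.5, 3.0]
finger_gap: 0.0198
```

Run:
```python
from h import *
s,p,Q=tool(); print(s['time'],p.round(4),s['tcp_rot'],s['finger_gap'],s['force'],s['torque'])
plan([.4286,-.1855,.190],77.6)
```

```text
5.3333 [ 0.4295 -0.1865  0.1923] [ 3.43440158e-01  3.12150859e+00 -1.90207450e-05] 0.0198072607842407 [-0.66053175  0.48690467  3.04033467] [0.08562899 0.07055263 0.02117882]
t 5.33 shift units [0.038 0.026 0.077] turn units [ 0.001  0.014 -0.031]
```

send_rows --motion '[{"rx": 0,"ry": 0,"rz": 0,"dx": 0,"dy": 0,"dz": -0.3,"jaw": -1},{"rx": 0,"ry": 0,"rz": 0,"dx": 0,"dy": 0,"dz": -0.6,"jaw": -1},{"rx": 0,"ry": 0,"rz": 0,"dx": 0,"dy": 0,"dz": -0.7,"jaw": -1},{"rx": 0,"ry": 0,"rz": 0,"dx": 0,"dy": 0,"dz": -0.7,"jaw": -1},{"rx": 0,"ry": 0,"rz": 0,"dx": 0,"dy": 0,"dz": -0.7,"jaw": -1},{"rx": 0,"ry": 0,"rz": 0,"dx": 0,"dy": 0,"dz": -0.7,"jaw": -1},{"rx": 0,"ry": 0,"rz": 0,"dx": 0,"dy": 0,"dz": -0.7,"jaw": -1},{"rx": 0,"ry": 0,"rz": 0,"dx": 0,"dy": 0,"dz": -0.6,"jaw": -1},{"rx": 0,"ry": 0,"rz": 0,"dx": 0,"dy": 0,"dz": 0,"jaw": -1},{"rx": 0,"ry": 0,"rz": 0,"dx": 0,"dy": 0,"dz": 0,"jaw": -1}]'

```text
time: 6.17
tool_pos: [0.4292, -0.1865, 0.3425]
tcp_rot: [0.343, 3.121, -0.0]
force: [-1.2, -0.5, -2.5]
finger_gap: 0.0198
```

Run:
```python
from h import *
get('scene','s2');get('top','t2');get('wrist','w4')
s,p,Q=tool(); print(s['time'],p.round(4),s['tcp_rot'],s['finger_gap'],s['force'],s['torque'])
tip=p+Q.apply([0,0,.0694+.005+.113]); 
for n in('s2','t2','w4'): print(n,proj(load(n),[tip,tip+[0,0,.02],p]))
u=proj(load('s2'),[tip])[0].astype(int); print(u)
crop('s2',u[0]-35,u[1]-50,u[0]+35,u[1]+15,9,'c11')
u=proj(load('t2'),[tip])[0].astype(int); crop('t2',u[0]-30,u[1]-30,u[0]+30,u[1]+30,9,'c12')
```

```text
6.3167 [ 0.4285 -0.1862  0.3405] [-3.43427277e-01 -3.12048498e+00 -5.49699447e-04] 0.019703270825211238 [ 0.57066814  1.15850058 -0.89319783] [ 0.00227444 -0.02134502 -0.00119765]
s2 [[263.40023213 244.85328206]
 [262.99084084 237.28092891]
 [259.35396063 167.79370202]]
t2 [[389.67298987 247.40974563]
 [390.65838224 245.55914607]
 [400.28247507 227.34382283]]
w4 [[319.09344512 238.68203756]
 [319.14538434 246.30314371]
 [320.30808461 429.01144875]]
[263 244]
```

View pics/c11.png

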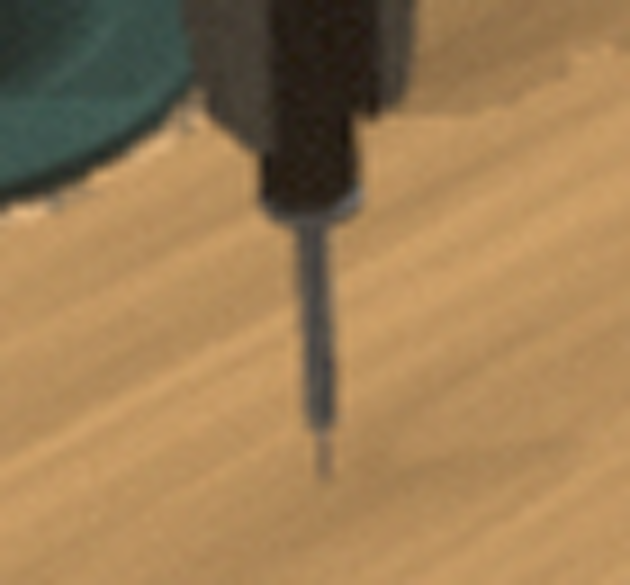

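View pics/c12.png

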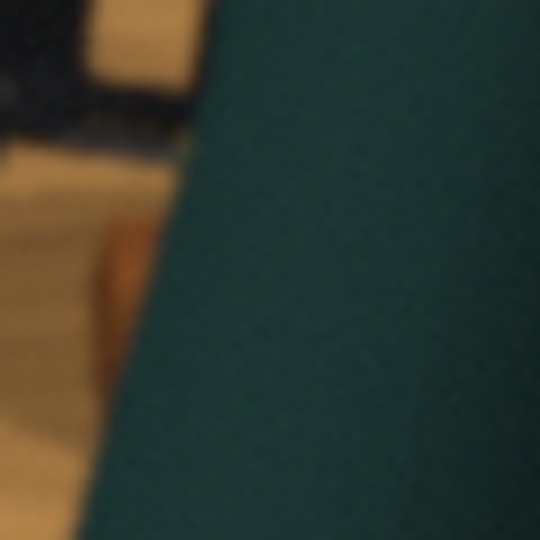

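View pics/w4.png

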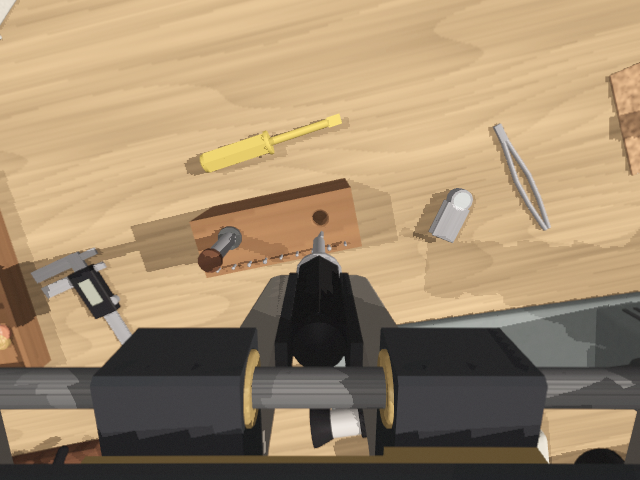

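Run:
```python
from h import *
crop('w4',280,190,360,270,9,'c13')
c=load('s2'); o,d=ray(c,(263,240)); print(o,np.degrees(np.arctan2(d[1],d[0])))
```

```text
[ 1.17823888 -0.82551696  0.88779563] 139.57197230049687
```

View pics/c13.png

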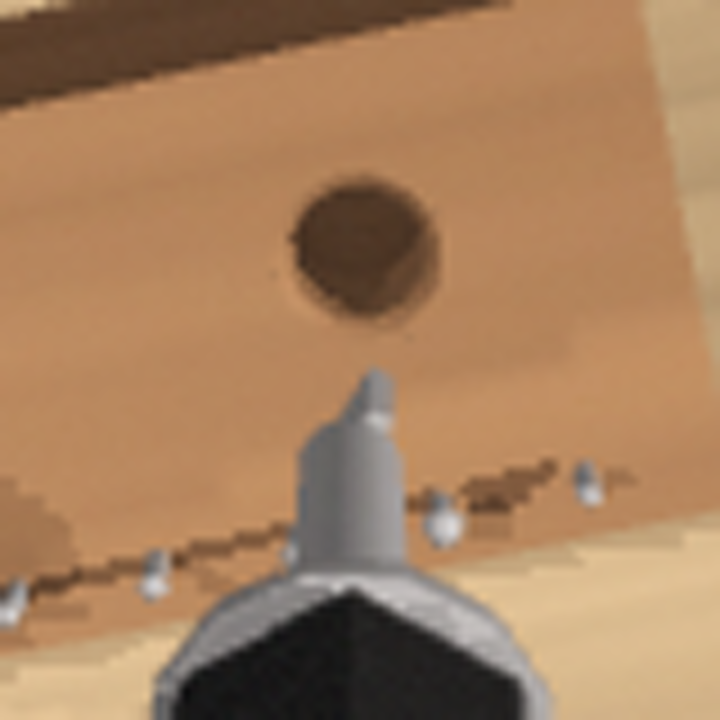

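send_rows --motion '[{"rx": 0,"ry": 0,"rz": 0.5,"dx": 0,"dy": 0,"dz": 0,"jaw": -1},{"rx": 0,"ry": 0,"rz": 0.96,"dx": 0,"dy": 0,"dz": 0,"jaw": -1},{"rx": 0,"ry": 0,"rz": 0.96,"dx": 0,"dy": 0,"dz": 0,"jaw": -1},{"rx": 0,"ry": 0,"rz": 0.96,"dx": 0,"dy": 0,"dz": 0,"jaw": -1},{"rx": 0,"ry": 0,"rz": 0.96,"dx": 0,"dy": 0,"dz": 0,"jaw": -1},{"rx": 0,"ry": 0,"rz": 0.96,"dx": 0,"dy": 0,"dz": 0,"jaw": -1},{"rx": 0,"ry": 0,"rz": 0.96,"dx": 0,"dy": 0,"dz": 0,"jaw": -1},{"rx": 0,"ry": 0,"rz": 0.96,"dx": 0,"dy": 0,"dz": 0,"jaw": -1},{"rx": 0,"ry": 0,"rz": 0.96,"dx": 0,"dy": 0,"dz": 0,"jaw": -1},{"rx": 0,"ry": 0,"rz": 0.96,"dx": 0,"dy": 0,"dz": 0,"jaw": -1},{"rx": 0,"ry": 0,"rz": 0.96,"dx": 0,"dy": 0,"dz": 0,"jaw": -1},{"rx": 0,"ry": 0,"rz": 0.96,"dx": 0,"dy": 0,"dz": 0,"jaw": -1},{"rx": 0,"ry": 0,"rz": 0.96,"dx": 0,"dy": 0,"dz": 0,"jaw": -1},{"rx": 0,"ry": 0,"rz": 0.96,"dx": 0,"dy": 0,"dz": 0,"jaw": -1},{"rx": 0,"ry": 0,"rz": 0.96,"dx": 0,"dy": 0,"dz": 0,"jaw": -1},{"rx": 0,"ry": 0,"rz": 0.96,"dx": 0,"dy": 0,"dz": 0,"jaw": -1},{"rx": 0,"ry": 0,"rz": 0.96,"dx": 0,"dy": 0,"dz": 0,"jaw": -1},{"rx": 0,"ry": 0,"rz": 0.96,"dx": 0,"dy": 0,"dz": 0,"jaw": -1},{"rx": 0,"ry": 0,"rz": 0.96,"dx": 0,"dy": 0,"dz": 0,"jaw": -1},{"rx": 0,"ry": 0,"rz": 0.96,"dx": 0,"dy": 0,"dz": 0,"jaw": -1}]'

```text
time: 7.98
tool_pos: [0.4286, -0.1863, 0.3404]
tcp_rot: [-2.516, -1.879, 0.003]
force: [-0.4, 0.5, -0.2]
finger_gap: 0.0199
```

send_rows --motion '[{"rx": 0,"ry": 0,"rz": 0.96,"dx": 0,"dy": 0,"dz": 0,"jaw": -1},{"rx": 0,"ry": 0,"rz": 0.96,"dx": 0,"dy": 0,"dz": 0,"jaw": -1},{"rx": 0,"ry": 0,"rz": 0.96,"dx": 0,"dy": 0,"dz": 0,"jaw": -1},{"rx": 0,"ry": 0,"rz": 0.96,"dx": 0,"dy": 0,"dz": 0,"jaw": -1},{"rx": 0,"ry": 0,"rz": 0.96,"dx": 0,"dy": 0,"dz": 0,"jaw": -1},{"rx": 0,"ry": 0,"rz": 0.96,"dx": 0,"dy": 0,"dz": 0,"jaw": -1},{"rx": 0,"ry": 0,"rz": 0.96,"dx": 0,"dy": 0,"dz": 0,"jaw": -1},{"rx": 0,"ry": 0,"rz": 0.96,"dx": 0,"dy": 0,"dz": 0,"jaw": -1},{"rx": 0,"ry": 0,"rz": 0.4,"dx": 0,"dy": 0,"dz": 0,"jaw": -1},{"rx": 0,"ry": 0,"rz": 0,"dx": 0,"dy": 0,"dz": 0,"jaw": -1}]'

```text
time: 8.82
tool_pos: [0.4287, -0.1862, 0.3405]
tcp_rot: [-3.009, -0.9, 0.004]
force: [-0.4, -0.1, -1.7]
finger_gap: 0.0197
```

Run:
```python
from h import *
s,p,Q=tool(); print(s['time'],p.round(4),s['tcp_rot'],s['finger_gap'],s['joint_pos'].round(2))
plan([.653,.072,.3405],-56.6)
```

```text
8.8167 [ 0.4287 -0.1862  0.3405] [-3.00904062 -0.89978479  0.00358713] 0.019731347299829345 [-0.11  0.11  0.48  2.01 -0.06  1.04 -0.59]
t 8.82 shift units [10.975 -3.091 -0.016] turn units [-0.017  0.022 -0.021]
```

send_rows --motion '[{"rx": 0,"ry": 0,"rz": 0,"dx": 0.5,"dy": -0.14,"dz": 0,"jaw": -1},{"rx": 0,"ry": 0,"rz": 0,"dx": 0.95,"dy": -0.27,"dz": 0,"jaw": -1},{"rx": 0,"ry": 0,"rz": 0,"dx": 0.95,"dy": -0.27,"dz": 0,"jaw": -1},{"rx": 0,"ry": 0,"rz": 0,"dx": 0.95,"dy": -0.27,"dz": 0,"jaw": -1},{"rx": 0,"ry": 0,"rz": 0,"dx": 0.95,"dy": -0.27,"dz": 0,"jaw": -1},{"rx": 0,"ry": 0,"rz": 0,"dx": 0.95,"dy": -0.27,"dz": 0,"jaw": -1},{"rx": 0,"ry": 0,"rz": 0,"dx": 0.95,"dy": -0.27,"dz": 0,"jaw": -1},{"rx": 0,"ry": 0,"rz": 0,"dx": 0.95,"dy": -0.27,"dz": 0,"jaw": -1},{"rx": 0,"ry": 0,"rz": 0,"dx": 0.95,"dy": -0.27,"dz": 0,"jaw": -1},{"rx": 0,"ry": 0,"rz": 0,"dx": 0.95,"dy": -0.27,"dz": 0,"jaw": -1},{"rx": 0,"ry": 0,"rz": 0,"dx": 0.95,"dy": -0.27,"dz": 0,"jaw": -1},{"rx": 0,"ry": 0,"rz": 0,"dx": 0.95,"dy": -0.25,"dz": 0,"jaw": -1},{"rx": 0,"ry": 0,"rz": 0,"dx": 0,"dy": 0,"dz": 0.25,"jaw": -1},{"rx": 0,"ry": 0,"rz": 0,"dx": 0,"dy": 0,"dz": 0.25,"jaw": -1},{"rx": 0,"ry": 0,"rz": 0,"dx": 0,"dy": 0,"dz": 0,"jaw": -1},{"rx": 0,"ry": 0,"rz": 0,"dx": 0,"dy": 0,"dz": 0,"jaw": -1}]'

```text
time: 10.15
tool_pos: [0.6517, 0.07, 0.3255]
tcp_rot: [3.01, 0.899, -0.005]
force: [0.2, 0.2, 0.1]
finger_gap: 0.0199
```

Run:
```python
from h import *
get('wrist','w5');get('scene','s3');get('top','t3')
s,p,Q=tool(); print(s['time'],p.round(4),s['tcp_rot'],s['finger_gap'],s['joint_pos'].round(2))
plan([.653,.072,.3063],-56.6)
tip=p+Q.apply([0,0,.1883])
for n in('w5','s3','t3'):print(tip,proj(load(n),[tip,[.653,.072,.124]]))
crop('w5',270,190,370,270,8,'c14')
u=proj(load('s3'),[tip])[0].astype(int);crop('s3',u[0]-40,u[1]-40,u[0]+40,u[1]+25,9,'c15')
u=proj(load('t3'),[tip])[0].astype(int);crop('t3',u[0]-40,u[1]-30,u[0]+40,u[1]+30,9,'c16')
```

```text
10.3 [0.6525 0.0703 0.3273] [3.01000069e+00 8.98929704e-01 1.00115670e-03] 0.019659768297262816 [-0.39  0.46  0.32  1.58 -0.16  1.12 -1.02]
t 10.3 shift units [ 0.044 -0.038  0.699] turn units [ 0.005 -0.006 -0.029]
[0.65262799 0.07031838 0.13897175] [[319.14010161 235.36501418]
 [317.5426353  228.75608597]]
[0.65262799 0.07031838 0.13897175] [[419.1011471  242.65343832]
 [418.89951046 247.82142527]]
[0.65262799 0.07031838 0.13897175] [[275.81228846 165.41756887]
 [275.64048336 167.47699628]]
```

View pics/c14.png

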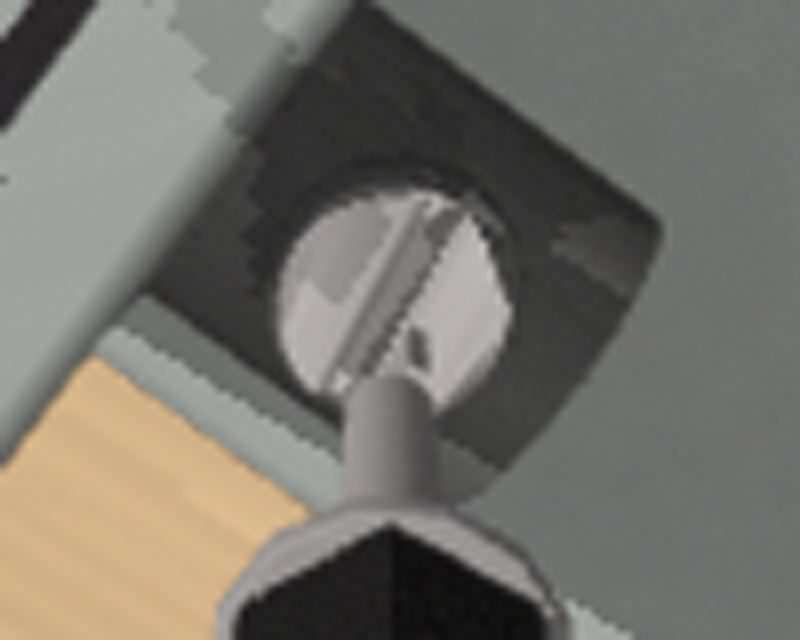

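View pics/c15.png

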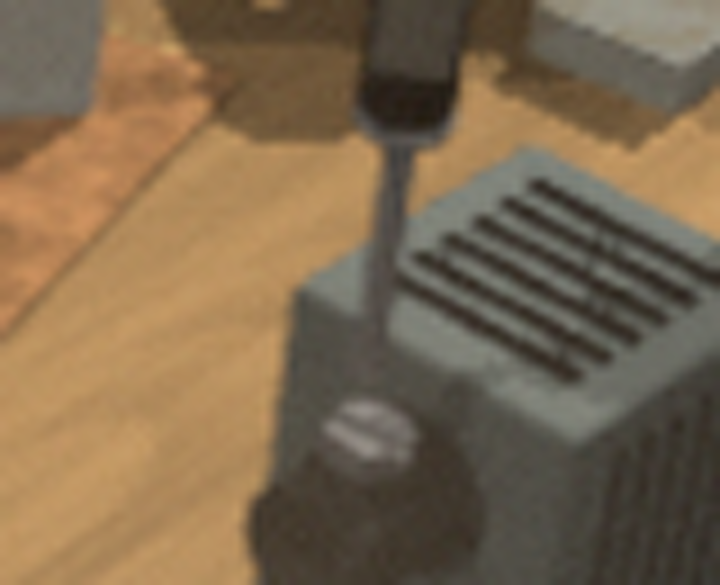

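View pics/c16.png

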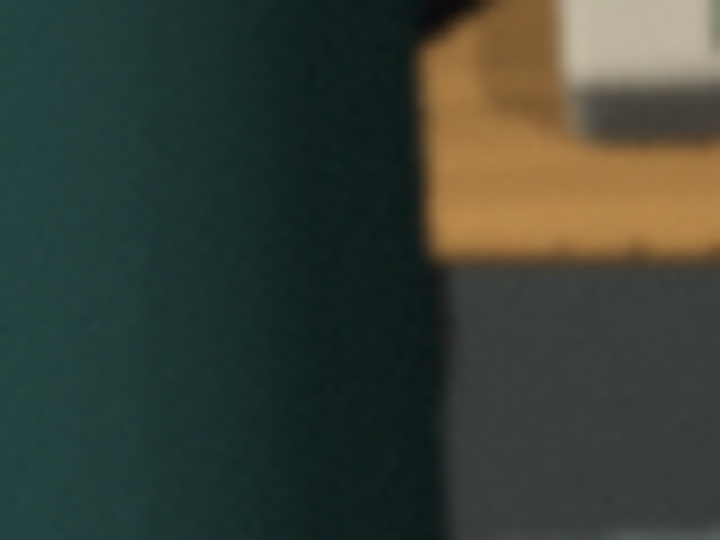

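Run:
```python
from h import *
c=load('w5')
k=lambda x,y:(270+x/8,190+y/8)
print(onz(c,k(396,300),.124))
for v in [(278,300),(512,300),(396,190)]: print(onz(c,k(*v),.124))
# slot mouth edges
for a,b in [((418,205),(328,385)),((460,215),(375,372))]:
    A,B=onz(c,k(*a),.124),onz(c,k(*b),.124);d=A-B;print(A,B,np.degrees(np.arctan2(d[1],d[0])))
```

```text
[0.65463718 0.07129365 0.124     ]
[0.64849745 0.08066825 0.124     ]
[0.66067218 0.06207869 0.124     ]
[0.66353847 0.07712963 0.124     ]
[0.66346981 0.07460707 0.124     ] [0.64407556 0.07214899 0.124     ] 7.223310152061762
[0.66483538 0.07076637 0.124     ] [0.64761764 0.06909124 0.124     ] 5.556860312504593
```

send_rows --motion '[{"rx": 0,"ry": 0,"rz": -0.3,"dx": 0.06,"dy": -0.01,"dz": 0.1,"jaw": -1},{"rx": 0,"ry": 0,"rz": 0,"dx": 0,"dy": 0,"dz": 0.15,"jaw": -1},{"rx": 0,"ry": 0,"rz": 0,"dx": 0,"dy": 0,"dz": 0.15,"jaw": -1},{"rx": 0,"ry": 0,"rz": 0,"dx": 0,"dy": 0,"dz": 0.1,"jaw": -1},{"rx": 0,"ry": 0,"rz": 0,"dx": 0,"dy": 0,"dz": 0,"jaw": -1},{"rx": 0,"ry": 0,"rz": 0,"dx": 0,"dy": 0,"dz": 0,"jaw": -1}]'

```text
time: 10.8
tool_pos: [0.6539, 0.0726, 0.3114]
tcp_rot: [2.998, 0.94, -0.001]
force: [0.3, 0.7, -0.1]
finger_gap: 0.0198
```

Run:
```python
from h import *
s,p,Q=tool(); print(s['time'],p.round(4),s['tcp_rot'],s['force'],s['torque']); plan([.653,.072,.3063],-55)
get('wrist','w6');crop('w6',270,190,370,270,8,'c17')
```

```text
10.8 [0.6539 0.0726 0.3114] [ 2.99752571e+00  9.40185412e-01 -8.11802667e-04] [ 0.2921232   0.72102425 -0.13031524] [-0.06789109  0.12046825  0.02048774]
t 10.8 shift units [-0.036 -0.     0.17 ] turn units [-0.001  0.006 -0.034]
```

View pics/c17.png

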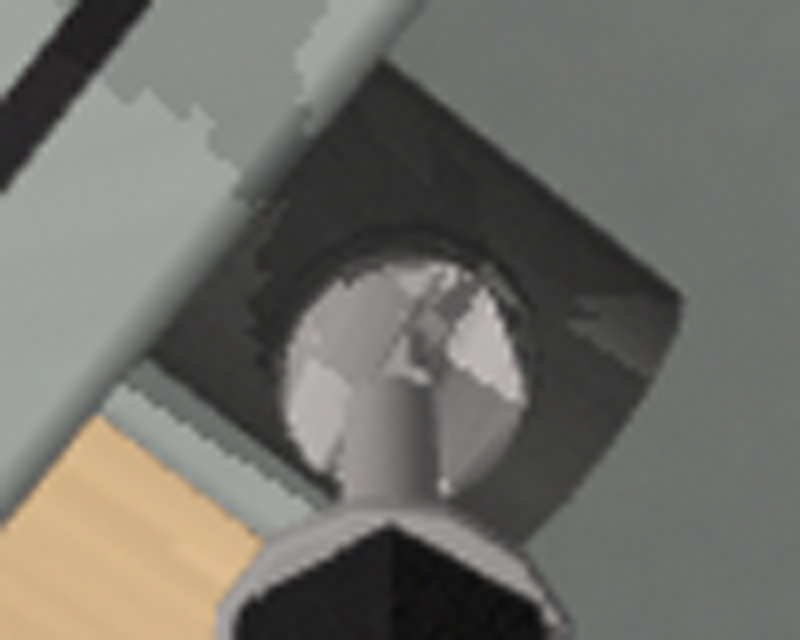

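send_rows --motion '[{"rx": 0,"ry": 0,"rz": 0,"dx": 0,"dy": 0,"dz": 0.05,"jaw": -1},{"rx": 0,"ry": 0,"rz": 0,"dx": 0,"dy": 0,"dz": 0.05,"jaw": -1},{"rx": 0,"ry": 0,"rz": 0,"dx": 0,"dy": 0,"dz": 0.04,"jaw": -1},{"rx": 0,"ry": 0,"rz": 0,"dx": 0,"dy": 0,"dz": 0,"jaw": -1},{"rx": 0,"ry": 0,"rz": 0,"dx": 0,"dy": 0,"dz": 0,"jaw": -1}]'

```text
time: 11.27
tool_pos: [0.654, 0.0723, 0.3071]
tcp_rot: [2.997, 0.94, -0.001]
force: [0.8, -1.4, -1.2]
finger_gap: 0.0199
```

Run:
```python
from h import *
s,p,Q=tool(); print(s['time'],p.round(4),s['tcp_rot'],s['force'],s['torque']); plan([.653,.072,.3063],-55)
get('wrist','w7');crop('w7',270,190,370,270,8,'c18')
get('scene','s4');crop('s4',370,200,470,280,8,'c19')
```

```text
11.2667 [0.654  0.0723 0.3071] [ 2.99688129e+00  9.39933165e-01 -6.48875713e-04] [ 0.77683214 -1.44978018 -1.16159657] [-7.27246350e-01 -9.51863257e-02 -7.13578005e-04]
t 11.27 shift units [-0.032 -0.011  0.028] turn units [ 0.007  0.007 -0.035]
```

View pics/c18.png

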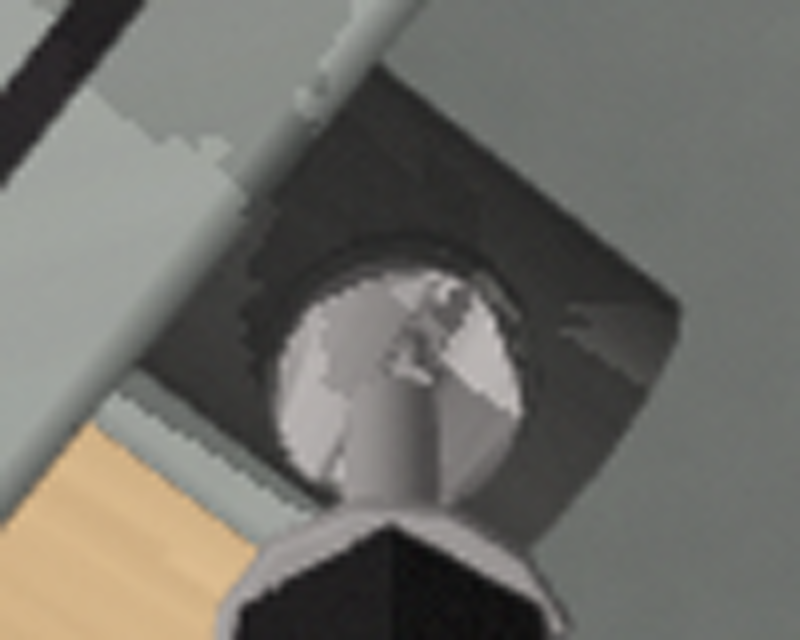

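View pics/c19.png

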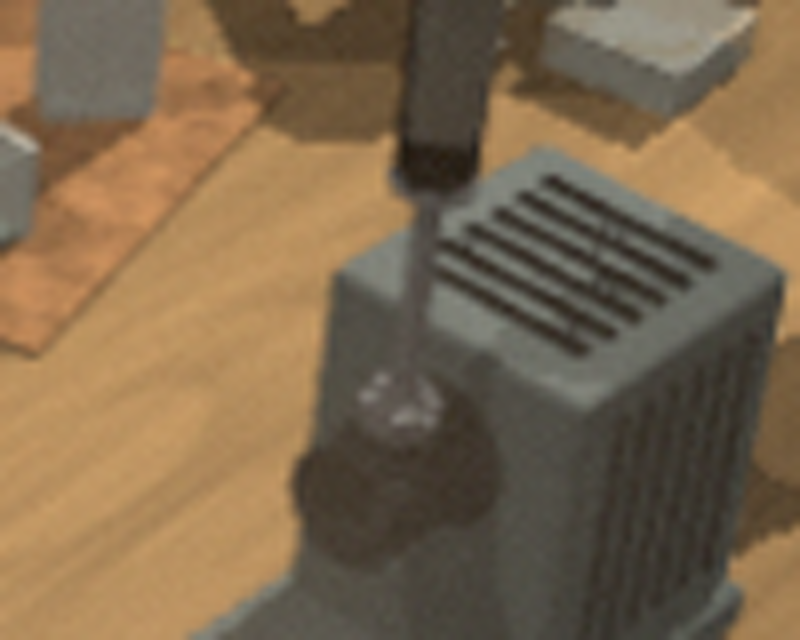

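send_rows --motion '[{"rx": 0,"ry": 0,"rz": -0.5,"dx": 0,"dy": 0.01,"dz": 0,"jaw": -1},{"rx": 0,"ry": 0,"rz": -0.5,"dx": 0,"dy": 0,"dz": 0,"jaw": -1},{"rx": 0,"ry": 0,"rz": -0.7,"dx": 0,"dy": 0,"dz": 0,"jaw": -1},{"rx": 0,"ry": 0,"rz": -0.7,"dx": 0,"dy": 0,"dz": 0,"jaw": -1},{"rx": 0,"ry": 0,"rz": -0.7,"dx": 0,"dy": 0,"dz": 0,"jaw": -1},{"rx": 0,"ry": 0,"rz": -0.7,"dx": 0,"dy": 0,"dz": 0,"jaw": -1},{"rx": 0,"ry": 0,"rz": -0.7,"dx": 0,"dy": 0,"dz": 0,"jaw": -1},{"rx": 0,"ry": 0,"rz": -0.7,"dx": 0,"dy": 0,"dz": 0,"jaw": -1},{"rx": 0,"ry": 0,"rz": -0.7,"dx": 0,"dy": 0,"dz": 0,"jaw": -1},{"rx": 0,"ry": 0,"rz": 0,"dx": 0,"dy": 0,"dz": 0,"jaw": -1}]'

```text
time: 12.2
tool_pos: [0.6545, 0.0716, 0.3073]
tcp_rot: [2.658, 1.673, 0.0]
force: [2.0, -3.1, -3.7]
finger_gap: 0.0196
```

Run:
```python
from h import *
s,p,Q=tool(); print(s['time'],p.round(4),s['tcp_rot'],s['force'],s['torque'],s['finger_gap']); plan([.653,.072,.3063],-25)
y=Q.as_matrix()[:,1]; print('heading',np.degrees(np.arctan2(y[1],y[0])))
get('wrist','w8');crop('w8',270,190,370,270,8,'c20')
```

```text
12.2 [0.6545 0.0716 0.3073] [2.65754013e+00 1.67294558e+00 4.06187177e-06] [ 1.99873224 -3.07818032 -3.65699321] [-1.17192687 -0.5494631  -0.03169205] 0.019626134197451513
t 12.2 shift units [-0.008 -0.051  0.032] turn units [ 0.013  0.008 -0.124]
heading -25.61840433444305
```

View pics/c20.png

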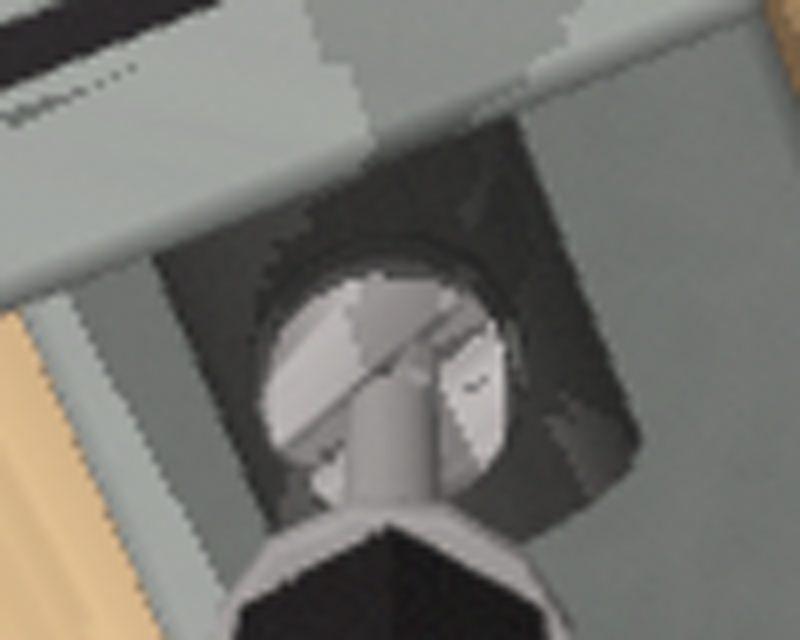

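Run:
```python
from h import *
crop('w8',295,215,340,255,17,'c21')
get('scene','s5');crop('s5',400,225,445,260,16,'c22')
c=load('w8')
k=lambda x,y:(270+x/8,190+y/8)
for a,b in [((280,440),(450,305)),((0,300),(760,5))]:
    A,B=onz(c,k(*a),.124),onz(c,k(*b),.124);d=B-A;print(A,B,np.degrees(np.arctan2(d[1],d[0])))
```

```text
[0.64336205 0.07160952 0.124     ] [0.66249832 0.07627193 0.124     ] 13.692921682125291
[0.62665174 0.09400855 0.124     ] [0.69815981 0.08879402 0.124     ] -4.170754921614694
```

View pics/c21.png

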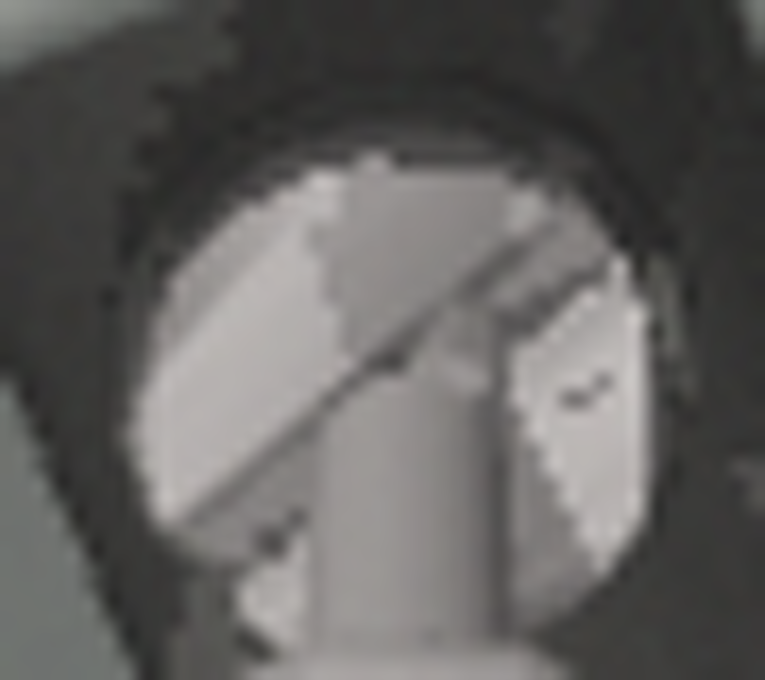

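View pics/c22.png

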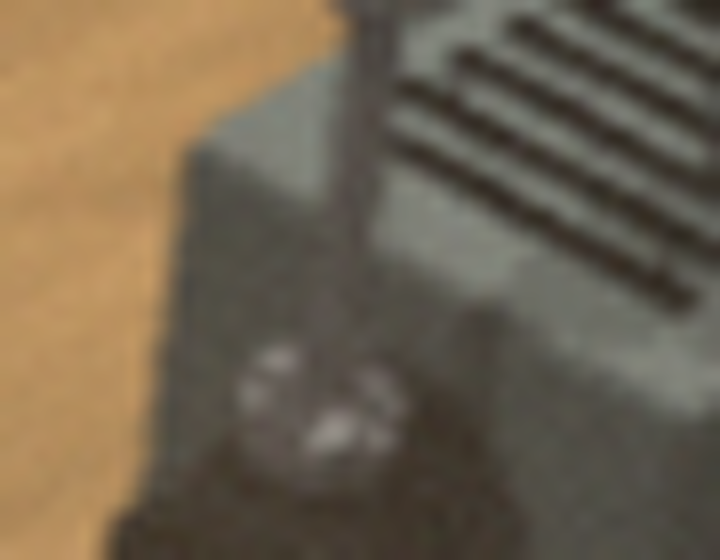

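Run:
```python
from h import *
c=load('w8')
k=lambda x,y:(295+x/17,215+y/17)
for a,b in [((190,520),(540,215)),((240,570),(610,270)),((175,500),(350,360))]:
    A,B=onz(c,k(*a),.124),onz(c,k(*b),.124);d=B-A;print(A,B,np.degrees(np.arctan2(d[1],d[0])))
s,p,Q=tool()
for ang in (35,25,17): 
  u=np.array([np.cos(np.radians(ang)),np.sin(np.radians(ang)),0])*.005
  t=p+Q.apply([0,0,.1883]); q=proj(c,[t+u,t-u,t+u+[0,0,.006],t]); print(ang,((q-[295,215])*17).round(0).tolist())
```

```text
[0.64393097 0.07084696 0.124     ] [0.66297794 0.07642924 0.124     ] 16.33478294029036
[0.64487006 0.06794406 0.124     ] [0.66460789 0.07301529 0.124     ] 14.409316061179247
[0.64374712 0.0719131  0.124     ] [0.65308695 0.0742231  0.124     ] 13.892070313992878
35 [[468.0, 273.0], [354.0, 470.0], [469.0, 308.0], [410.0, 372.0]]
25 [[485.0, 285.0], [337.0, 459.0], [487.0, 320.0], [410.0, 372.0]]
17 [[496.0, 295.0], [325.0, 448.0], [499.0, 331.0], [410.0, 372.0]]
```

send_rows --motion '[{"rx": 0,"ry": 0,"rz": -0.7,"dx": 0,"dy": 0,"dz": 0,"jaw": -1},{"rx": 0,"ry": 0,"rz": -0.7,"dx": 0,"dy": 0,"dz": 0,"jaw": -1},{"rx": 0,"ry": 0,"rz": -0.7,"dx": 0,"dy": 0,"dz": 0,"jaw": -1},{"rx": 0,"ry": 0,"rz": -0.7,"dx": 0,"dy": 0,"dz": 0,"jaw": -1},{"rx": 0,"ry": 0,"rz": -0.7,"dx": 0,"dy": 0,"dz": 0,"jaw": -1},{"rx": 0,"ry": 0,"rz": -0.7,"dx": 0,"dy": 0,"dz": 0,"jaw": -1},{"rx": 0,"ry": 0,"rz": 0,"dx": 0,"dy": 0,"dz": 0,"jaw": -1}]'

```text
time: 12.88
tool_pos: [0.6546, 0.0718, 0.3073]
tcp_rot: [2.309, 2.128, 0.0]
force: [3.5, -3.4, -5.1]
finger_gap: 0.0199
```

Run:
```python
from h import *
s,p,Q=tool(); print(s['time'],p.round(4),s['tcp_rot'],s['force'],s['torque'],s['finger_gap'])
y=Q.as_matrix()[:,1]; print('heading',np.degrees(np.arctan2(y[1],y[0])))
get('wrist','w9');crop('w9',295,205,340,255,16,'c23')
c=load('w9');t=p+Q.apply([0,0,.1883])
for ang in (60,50,40): 
  u=np.array([np.cos(np.radians(ang)),np.sin(np.radians(ang)),0])*.005
  q=proj(c,[t+u,t-u,t+u+[0,0,.006],t]); print(ang,((q-[295,205])*16).round(0).tolist())
```

```text
12.8833 [0.6546 0.0718 0.3073] [2.30926339e+00 2.12789386e+00 2.91134100e-04] [ 3.53135447 -3.40663641 -5.14561911] [-1.30497759 -0.99126968 -0.04204408] 0.01987749926990943
heading -4.681314741106511
60 [[439.0, 421.0], [345.0, 613.0], [441.0, 454.0], [392.0, 517.0]]
50 [[456.0, 430.0], [329.0, 603.0], [457.0, 463.0], [392.0, 517.0]]
40 [[470.0, 442.0], [314.0, 591.0], [472.0, 476.0], [392.0, 517.0]]
```

View pics/c23.png

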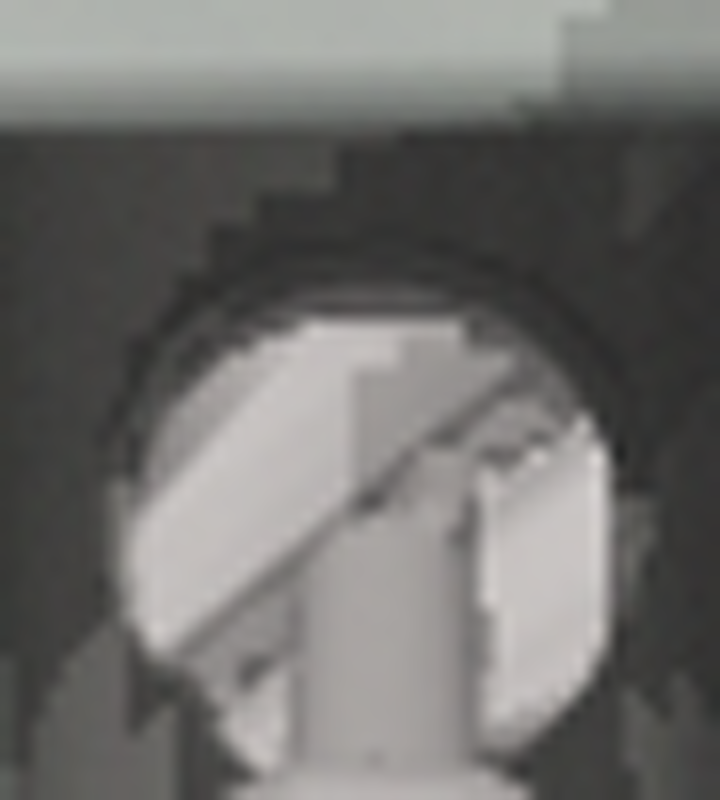

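send_rows --motion '[{"rx": 0,"ry": 0,"rz": -0.7,"dx": -0.02,"dy": 0.02,"dz": 0,"jaw": -1},{"rx": 0,"ry": 0,"rz": -0.7,"dx": 0,"dy": 0,"dz": 0,"jaw": -1},{"rx": 0,"ry": 0,"rz": -0.7,"dx": 0,"dy": 0,"dz": 0,"jaw": -1},{"rx": 0,"ry": 0,"rz": -0.7,"dx": 0,"dy": 0,"dz": 0,"jaw": -1},{"rx": 0,"ry": 0,"rz": -0.7,"dx": 0,"dy": 0,"dz": 0,"jaw": -1},{"rx": 0,"ry": 0,"rz": -0.7,"dx": 0,"dy": 0,"dz": 0,"jaw": -1},{"rx": 0,"ry": 0,"rz": -0.7,"dx": 0,"dy": 0,"dz": 0,"jaw": -1},{"rx": 0,"ry": 0,"rz": -0.7,"dx": 0,"dy": 0,"dz": 0,"jaw": -1},{"rx": 0,"ry": 0,"rz": -0.7,"dx": 0,"dy": 0,"dz": 0,"jaw": -1},{"rx": 0,"ry": 0,"rz": 0,"dx": 0,"dy": 0,"dz": 0,"jaw": -1}]'

```text
time: 13.77
tool_pos: [0.6549, 0.0719, 0.3073]
tcp_rot: [1.646, 2.675, 0.0]
force: [3.1, -2.5, -3.9]
finger_gap: 0.0199
```

Run:
```python
from h import *
s,p,Q=tool(); print(s['time'],p.round(4),s['tcp_rot'],s['force'],s['torque'],s['finger_gap'],s['joint_pos'].round(2))
y=Q.as_matrix()[:,1]; print('heading',np.degrees(np.arctan2(y[1],y[0])))
get('wrist','w10');crop('w10',290,200,345,255,13,'c24')
```

```text
13.7667 [0.6549 0.0719 0.3073] [1.64623727e+00 2.67546480e+00 4.45663066e-04] [ 3.13497432 -2.46693111 -3.91693155] [-0.94267592 -0.98549144 -0.06746129] 0.01989152961996748 [-0.17  0.48  0.01  1.58 -0.    1.09  0.31]
heading 26.791290348963607
```

View pics/c24.png

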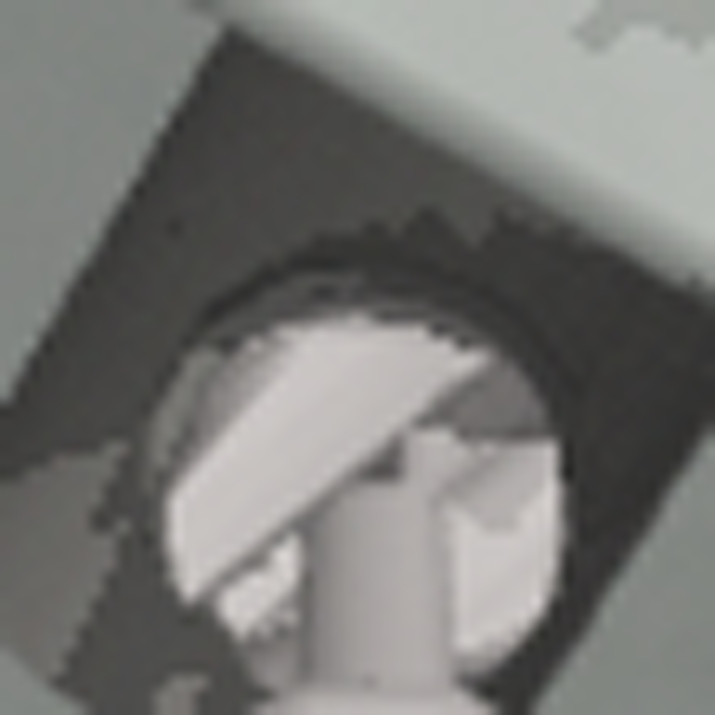

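send_rows --motion '[{"rx": 0,"ry": 0,"rz": -0.7,"dx": 0,"dy": 0.01,"dz": 0,"jaw": -1},{"rx": 0,"ry": 0,"rz": -0.7,"dx": 0,"dy": 0,"dz": 0,"jaw": -1},{"rx": 0,"ry": 0,"rz": -0.7,"dx": 0,"dy": 0,"dz": 0,"jaw": -1},{"rx": 0,"ry": 0,"rz": -0.7,"dx": 0,"dy": 0,"dz": 0,"jaw": -1},{"rx": 0,"ry": 0,"rz": -0.7,"dx": 0,"dy": 0,"dz": 0,"jaw": -1},{"rx": 0,"ry": 0,"rz": -0.4,"dx": 0,"dy": 0,"dz": 0,"jaw": -1},{"rx": 0,"ry": 0,"rz": 0,"dx": 0,"dy": 0,"dz": 0,"jaw": -1}]'

```text
time: 14.4
tool_pos: [0.655, 0.0721, 0.3073]
tcp_rot: [-1.171, -2.915, -0.0]
force: [2.0, -2.2, -4.2]
finger_gap: 0.02
```

Run:
```python
from h import *
s,p,Q=tool(); print(s['time'],p.round(4),s['tcp_rot'],s['force'],s['torque'],s['finger_gap'],s['joint_pos'].round(2))
y=Q.as_matrix()[:,1]; print('heading',np.degrees(np.arctan2(y[1],y[0])))
get('wrist','w11');crop('w11',290,200,345,255,13,'c25')
```

```text
14.4 [0.655  0.0721 0.3073] [-1.17110712e+00 -2.91490570e+00 -1.64035157e-04] [ 2.01279167 -2.17332243 -4.17492863] [-0.82383964 -0.93150798 -0.03996339] 0.020036838427818157 [-0.12  0.48 -0.06  1.57  0.03  1.09  0.62]
heading 46.22292898021138
```

View pics/c25.png

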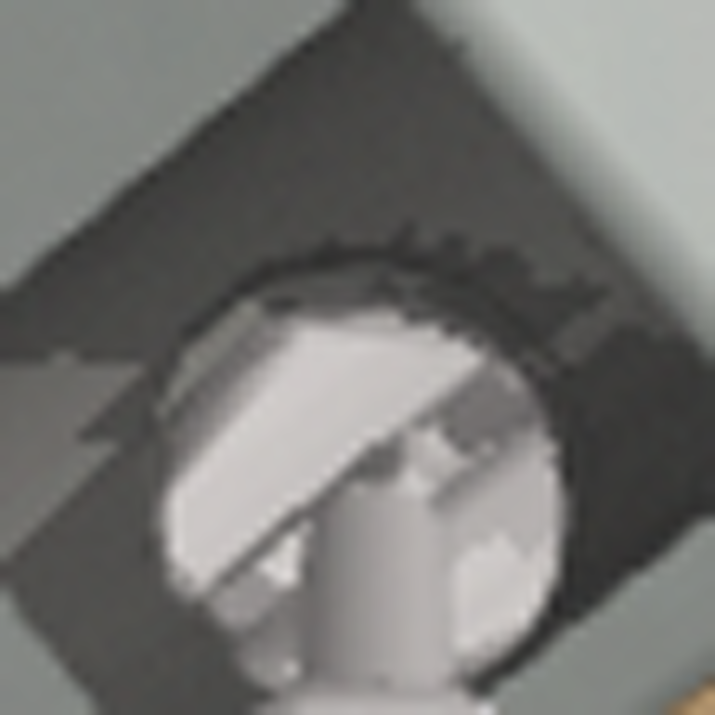

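send_rows --motion '[{"rx": 0,"ry": 0,"rz": -0.4,"dx": 0,"dy": 0,"dz": 0,"jaw": -1},{"rx": 0,"ry": 0,"rz": -0.4,"dx": 0,"dy": 0,"dz": 0,"jaw": -1},{"rx": 0,"ry": 0,"rz": 0,"dx": 0,"dy": 0,"dz": 0,"jaw": -1}]'

```text
time: 14.7
tool_pos: [0.655, 0.0722, 0.3073]
tcp_rot: [-1.068, -2.954, -0.0]
force: [3.5, -1.6, -5.4]
finger_gap: 0.0199
```

Run:
```python
from h import *
s,p,Q=tool(); print(s['time'],p.round(4),s['force'],s['torque'],s['finger_gap'])
y=Q.as_matrix()[:,1]; print('heading',np.degrees(np.arctan2(y[1],y[0])))
```

```text
14.7 [0.655  0.0722 0.3073] [ 3.50701383 -1.58704486 -5.42955718] [-0.71637307 -1.00726939 -0.07416123] 0.019891950092655583
heading 50.240960925695745
```

send_rows --motion '[{"rx": 0,"ry": 0,"rz": -0.4,"dx": 0,"dy": 0,"dz": 0,"jaw": -1},{"rx": 0,"ry": 0,"rz": -0.4,"dx": 0,"dy": 0,"dz": 0,"jaw": -1},{"rx": 0,"ry": 0,"rz": 0,"dx": 0,"dy": 0,"dz": 0,"jaw": -1}]'

```text
time: 14.95
tool_pos: [0.655, 0.0723, 0.3074]
tcp_rot: [-0.965, -2.99, -0.001]
force: [3.3, -1.7, -4.9]
finger_gap: 0.0199
```

Run:
```python
from h import *
s,p,Q=tool(); print(s['time'],p.round(4),s['force'],s['torque'],s['finger_gap'])
y=Q.as_matrix()[:,1]; print('heading',np.degrees(np.arctan2(y[1],y[0])))
get('wrist','w12');crop('w12',290,200,345,255,13,'c26')
```

```text
14.95 [0.655  0.0723 0.3074] [ 3.31901594 -1.70827726 -4.94816758] [-0.66709647 -1.04283811 -0.14558815] 0.019877809139551547
heading 54.240550766089534
```

View pics/c26.png

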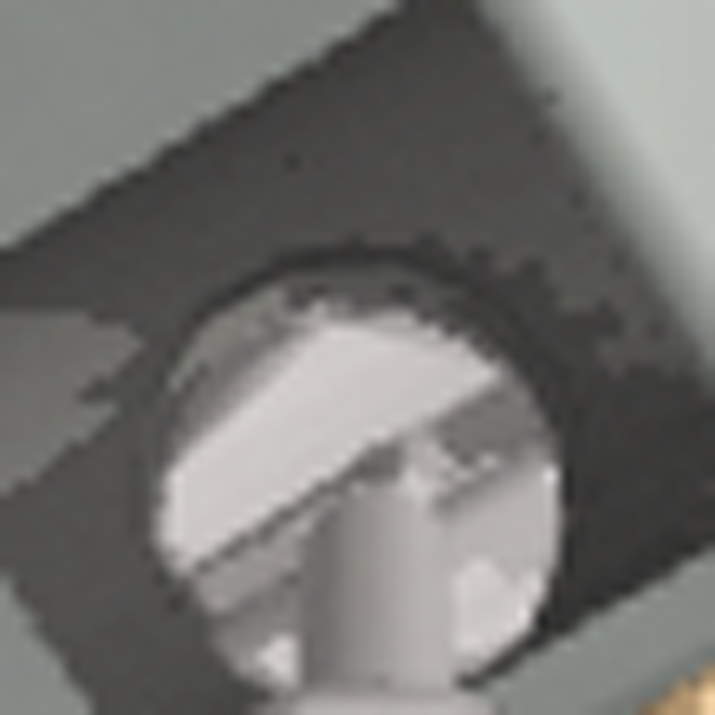

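send_rows --motion '[{"rx": 0,"ry": 0,"rz": -0.4,"dx": 0,"dy": 0,"dz": 0,"jaw": -1},{"rx": 0,"ry": 0,"rz": 0,"dx": 0,"dy": 0,"dz": 0,"jaw": -1}]'

```text
time: 15.17
tool_pos: [0.655, 0.0723, 0.3074]
tcp_rot: [-0.912, -3.006, -0.001]
force: [3.6, -1.3, -5.8]
finger_gap: 0.0199
```

Run:
```python
from h import *
s,p,Q=tool(); print(s['time'],p.round(4),s['force'],s['torque'],s['finger_gap'])
y=Q.as_matrix()[:,1]; print('heading',np.degrees(np.arctan2(y[1],y[0])))
```

```text
15.1667 [0.655  0.0723 0.3074] [ 3.64931621 -1.29967032 -5.81670062] [-0.5506601  -1.14068318 -0.17362251] 0.019921648330617072
heading 56.259517267512926
```

send_rows --motion '[{"rx": 0,"ry": 0,"rz": 0.7,"dx": 0,"dy": 0,"dz": 0,"jaw": -1},{"rx": 0,"ry": 0,"rz": 0.7,"dx": 0,"dy": 0,"dz": 0,"jaw": -1},{"rx": 0,"ry": 0,"rz": 0.6,"dx": 0,"dy": 0,"dz": 0,"jaw": -1},{"rx": 0,"ry": 0,"rz": 0,"dx": 0,"dy": 0,"dz": -0.2,"jaw": -1},{"rx": 0,"ry": 0,"rz": 0,"dx": 0,"dy": 0,"dz": -0.3,"jaw": -1},{"rx": 0,"ry": 0,"rz": 0,"dx": 0,"dy": 0,"dz": -0.5,"jaw": -1},{"rx": 0,"ry": 0,"rz": 0,"dx": 0,"dy": 0,"dz": -0.5,"jaw": -1},{"rx": 0,"ry": 0,"rz": 0,"dx": 0,"dy": 0,"dz": 0,"jaw": -1}]'

```text
time: 15.83
tool_pos: [0.6556, 0.0734, 0.3573]
tcp_rot: [1.165, 2.913, 0.006]
force: [1.4, 0.5, 0.7]
finger_gap: 0.0196
```

Run:
```python
from h import *
s,p,Q=tool(); print(s['time'],p.round(4),s['force'],s['torque'],s['finger_gap'],s['joint_pos'].round(2))
y=Q.as_matrix()[:,1]; print('heading',np.degrees(np.arctan2(y[1],y[0])))
get('wrist','w13');crop('w13',270,170,370,260,8,'c27')
get('scene','s6');crop('s6',380,160,460,280,5,'c28')
```

```text
15.8333 [0.6556 0.0734 0.3573] [1.40634614 0.4917952  0.72718483] [-0.02179146 -0.07224129  0.04146901] 0.019632527782041637 [-0.12  0.44 -0.06  1.52  0.03  1.18  0.63]
heading 46.41911775752321
```

View pics/c27.png

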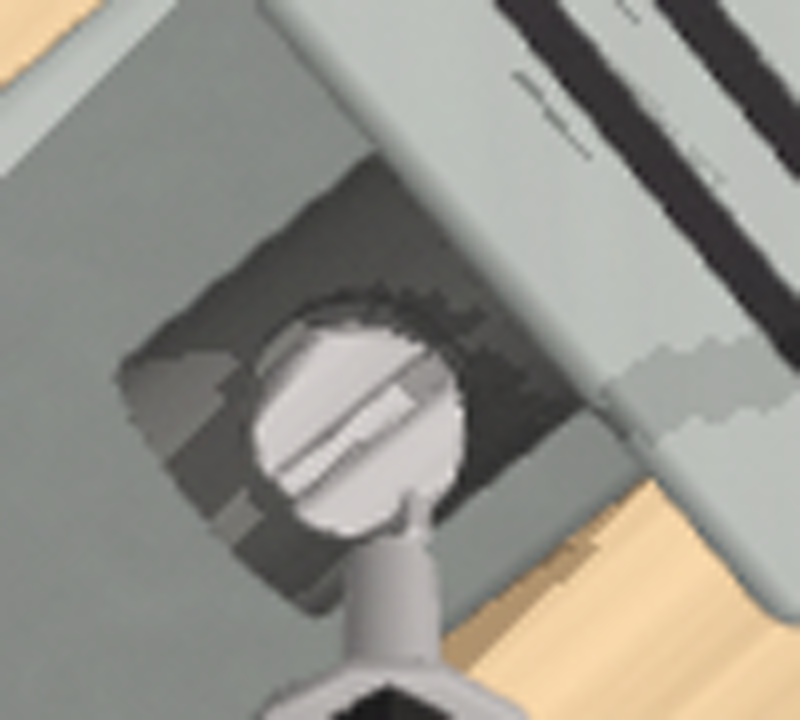

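View pics/c28.png

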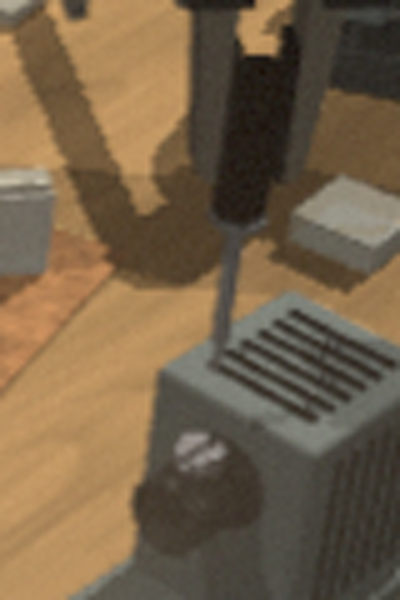

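Run:
```python
from h import *
s,p,Q=tool()
c=load('w13'); print(proj(c,[p+Q.apply([0,0,.1883])]))
c=load('s6')
q=proj(c,[p+Q.apply([0,0,.1883]),p+Q.apply([0,0,.0753]),p+Q.apply([0,0,.112])]);print(((q-[380,160])*5).round())
k=lambda x,y:(270+x/8,170+y/8); c=load('w13')
for a,b in [((285,470),(430,355)),((303,500),(450,378))]:
    A,B=onz(c,k(*a),.124),onz(c,k(*b),.124);d=B-A;print('slot',np.degrees(np.arctan2(d[1],d[0])), (A+B)/2)
```

```text
[[317.11445374 236.13297079]]
[[211. 364.]
 [243. 141.]
 [232. 216.]]
slot 85.35772518638979 [0.6523707  0.07275871 0.124     ]
slot 86.73531870111493 [0.65582005 0.07222316 0.124     ]
```

View pics/w13.png

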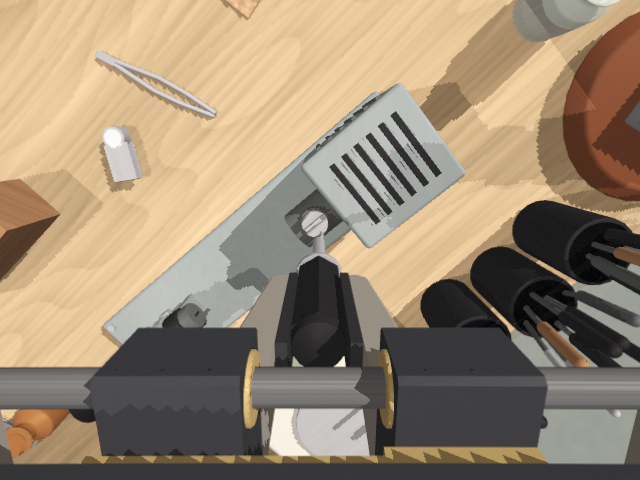

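Run:
```python
from h import *
c=load('w4'); print(onz(c,(280+365/9,190+248/9),.08))
for v in [(293,248),(438,248),(365,178),(365,322)]: print(onz(c,(280+v[0]/9,190+v[1]/9),.08))
plan([.4285,-.1862,.357],46.4)
```

```text
[ 0.42801375 -0.18454984  0.08      ]
[ 0.42642121 -0.1916695   0.08      ]
[ 0.42962852 -0.17733135  0.08      ]
[ 0.42098663 -0.18298861  0.08      ]
[ 0.43552382 -0.18621838  0.08      ]
t 15.93 shift units [ -0.494 -11.454  -0.124] turn units [ 0.019  0.    -0.   ]
```

send_rows --motion '[{"rx": 0,"ry": 0,"rz": 0,"dx": -0.04,"dy": -0.5,"dz": 0,"jaw": -1},{"rx": 0,"ry": 0,"rz": 0,"dx": -0.04,"dy": -0.95,"dz": 0,"jaw": -1},{"rx": 0,"ry": 0,"rz": 0,"dx": -0.04,"dy": -1,"dz": 0,"jaw": -1},{"rx": 0,"ry": 0,"rz": 0,"dx": -0.04,"dy": -1,"dz": 0,"jaw": -1},{"rx": 0,"ry": 0,"rz": 0,"dx": -0.04,"dy": -1,"dz": 0,"jaw": -1},{"rx": 0,"ry": 0,"rz": 0,"dx": -0.04,"dy": -1,"dz": 0,"jaw": -1},{"rx": 0,"ry": 0,"rz": 0,"dx": -0.04,"dy": -1,"dz": 0,"jaw": -1},{"rx": 0,"ry": 0,"rz": 0,"dx": -0.04,"dy": -1,"dz": 0,"jaw": -1},{"rx": 0,"ry": 0,"rz": 0,"dx": -0.04,"dy": -1,"dz": 0,"jaw": -1},{"rx": 0,"ry": 0,"rz": 0,"dx": -0.04,"dy": -1,"dz": 0,"jaw": -1},{"rx": 0,"ry": 0,"rz": 0,"dx": -0.04,"dy": -1,"dz": 0,"jaw": -1},{"rx": 0,"ry": 0,"rz": 0,"dx": -0.04,"dy": -1,"dz": 0,"jaw": -1},{"rx": 0,"ry": 0,"rz": -0.9,"dx": 0,"dy": 0,"dz": 0,"jaw": -1},{"rx": 0,"ry": 0,"rz": -0.9,"dx": 0,"dy": 0,"dz": 0,"jaw": -1},{"rx": 0,"ry": 0,"rz": -0.9,"dx": 0,"dy": 0,"dz": 0,"jaw": -1},{"rx": 0,"ry": 0,"rz": -0.9,"dx": 0,"dy": 0,"dz": 0,"jaw": -1},{"rx": 0,"ry": 0,"rz": -0.9,"dx": 0,"dy": 0,"dz": 0,"jaw": -1},{"rx": 0,"ry": 0,"rz": -0.9,"dx": 0,"dy": 0,"dz": 0,"jaw": -1},{"rx": 0,"ry": 0,"rz": -0.84,"dx": 0,"dy": 0,"dz": 0,"jaw": -1},{"rx": 0,"ry": 0,"rz": 0,"dx": 0,"dy": 0,"dz": 0,"jaw": -1}]'

```text
time: 17.6
tool_pos: [0.4277, -0.1859, 0.3518]
tcp_rot: [-0.337, -3.122, -0.001]
force: [0.2, 0.1, -1.5]
finger_gap: 0.0195
```

Run:
```python
from h import *
s,p,Q=tool(); print(s['time'],p.round(4))
plan([.4286,-.1856,.290],77.6)
```

```text
17.6 [ 0.4277 -0.1859  0.3518]
t 17.6 shift units [-0.031  0.015  2.061] turn units [ 0.008 -0.021  0.014]
```

send_rows --motion '[{"rx": 0,"ry": 0,"rz": 0,"dx": -0.02,"dy": 0.01,"dz": 0.5,"jaw": -1},{"rx": 0,"ry": 0,"rz": 0,"dx": 0,"dy": 0,"dz": 0.6,"jaw": -1},{"rx": 0,"ry": 0,"rz": 0,"dx": 0,"dy": 0,"dz": 0.6,"jaw": -1},{"rx": 0,"ry": 0,"rz": 0,"dx": 0,"dy": 0,"dz": 0.3,"jaw": -1},{"rx": 0,"ry": 0,"rz": 0,"dx": 0,"dy": 0,"dz": 0,"jaw": -1},{"rx": 0,"ry": 0,"rz": 0,"dx": 0,"dy": 0,"dz": 0,"jaw": -1}]'

```text
time: 18.1
tool_pos: [0.4288, -0.1861, 0.2924]
tcp_rot: [-0.342, -3.122, -0.001]
force: [0.8, 0.1, -1.2]
finger_gap: 0.0198
```

Run:
```python
from h import *
s,p,Q=tool(); print(s['time'],p.round(4))
plan([.4286,-.1856,.190],77.6)
get('wrist','w14');crop('w14',280,190,360,270,9,'c29')
c=load('w14');q=proj(c,[p+Q.apply([0,0,.1883]),[.4286,-.1856,.08]]);print(((q-[280,190])*9).round())
```

```text
18.1 [ 0.4288 -0.1861  0.2924]
t 18.1 shift units [0.007 0.015 3.413] turn units [ 0.003 -0.012 -0.02 ]
[[352. 438.]
 [356. 366.]]
```

View pics/c29.png

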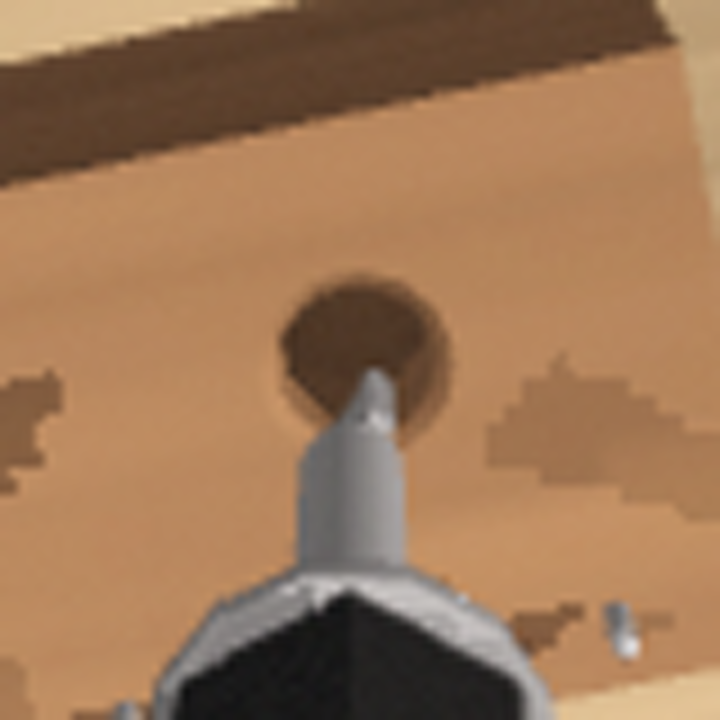

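send_rows --motion '[{"rx": 0,"ry": 0,"rz": 0,"dx": 0.03,"dy": 0.035,"dz": 0.2,"jaw": -1},{"rx": 0,"ry": 0,"rz": 0,"dx": 0,"dy": 0,"dz": 0.3,"jaw": -1},{"rx": 0,"ry": 0,"rz": 0,"dx": 0,"dy": 0,"dz": 0.3,"jaw": -1},{"rx": 0,"ry": 0,"rz": 0,"dx": 0,"dy": 0,"dz": 0.3,"jaw": -1},{"rx": 0,"ry": 0,"rz": 0,"dx": 0,"dy": 0,"dz": 0,"jaw": -1}]'

```text
time: 18.57
tool_pos: [0.4279, -0.1849, 0.2577]
tcp_rot: [-0.341, -3.122, -0.0]
force: [1.9, -0.4, -1.4]
finger_gap: 0.02
```

Run:
```python
from h import *
s,p,Q=tool(); print(s['time'],p.round(4),s['force'],s['torque'])
```

```text
18.5667 [ 0.4279 -0.1849  0.2577] [ 1.88675651 -0.35897787 -1.36824001] [-0.20854061 -0.35269306 -0.02060189]
```

send_rows --motion '[{"rx": 0,"ry": 0,"rz": 0,"dx": -0.02,"dy": 0,"dz": 0.4,"jaw": -1},{"rx": 0,"ry": 0,"rz": 0,"dx": 0,"dy": 0,"dz": 0.5,"jaw": -1},{"rx": 0,"ry": 0,"rz": 0,"dx": 0,"dy": 0,"dz": 0.5,"jaw": -1},{"rx": 0,"ry": 0,"rz": 0,"dx": 0,"dy": 0,"dz": 0.4,"jaw": -1},{"rx": 0,"ry": 0,"rz": 0,"dx": 0,"dy": 0,"dz": 0.2,"jaw": -1},{"rx": 0,"ry": 0,"rz": 0,"dx": 0,"dy": 0,"dz": 0.1,"jaw": -1},{"rx": 0,"ry": 0,"rz": 0,"dx": 0,"dy": 0,"dz": 0,"jaw": -1}]'

```text
time: 19.15
tool_pos: [0.4287, -0.1851, 0.1961]
tcp_rot: [-0.341, -3.122, -0.0]
force: [-0.4, 0.6, -0.1]
finger_gap: 0.0199
```

Run:
```python
from h import *
s,p,Q=tool(); print(s['time'],p.round(4),s['force'],s['torque'])
```

```text
19.15 [ 0.4287 -0.1851  0.1961] [-0.43865595  0.64120588 -0.11151155] [ 0.05739683 -0.02646793  0.02502592]
```

send_rows --motion '[{"rx": 0,"ry": 0,"rz": 0,"dx": 0,"dy": 0,"dz": 0.07,"jaw": -1},{"rx": 0,"ry": 0,"rz": 0,"dx": 0,"dy": 0,"dz": 0.05,"jaw": -1},{"rx": 0,"ry": 0,"rz": 0,"dx": 0,"dy": 0,"dz": 0,"jaw": -1},{"rx": 0,"ry": 0,"rz": 0,"dx": 0,"dy": 0,"dz": 0,"jaw": -0.3},{"rx": 0,"ry": 0,"rz": 0,"dx": 0,"dy": 0,"dz": 0,"jaw": 0},{"rx": 0,"ry": 0,"rz": 0,"dx": 0,"dy": 0,"dz": 0,"jaw": 0},{"rx": 0,"ry": 0,"rz": 0,"dx": 0,"dy": 0,"dz": 0,"jaw": 0},{"rx": 0,"ry": 0,"rz": 0,"dx": 0,"dy": 0,"dz": -0.2,"jaw": 0},{"rx": 0,"ry": 0,"rz": 0,"dx": 0,"dy": 0,"dz": -0.5,"jaw": 0},{"rx": 0,"ry": 0,"rz": 0,"dx": 0,"dy": 0,"dz": -0.7,"jaw": 0},{"rx": 0,"ry": 0,"rz": 0,"dx": 0,"dy": 0,"dz": -0.8,"jaw": 0},{"rx": 0,"ry": 0,"rz": 0,"dx": 0,"dy": 0,"dz": -0.8,"jaw": 0},{"rx": 0,"ry": 0,"rz": 0,"dx": 0,"dy": 0,"dz": -0.6,"jaw": 0},{"rx": 0,"ry": 0,"rz": 0,"dx": 0,"dy": 0,"dz": 0,"jaw": 0}]'

```text
time: 20.32
tool_pos: [0.4305, -0.1858, 0.3049]
tcp_rot: [0.34, 3.116, -0.002]
force: [-0.4, -0.4, 0.1]
finger_gap: 0.0459
```

Run:
```python
from h import *
s,p,Q=tool(); print(s['time'],p.round(4),s['force'],s['torque'],s['joint_pos'].round(2))
get('wrist','w15');get('scene','s7');crop('s7',210,220,300,330,5,'c30')
```

```text
20.3167 [ 0.4305 -0.1858  0.3049] [-0.38972762 -0.39625786  0.07467004] [ 0.00543181 -0.05775273 -0.02647869] [ 0.3   0.15  0.04  2.03 -0.01  0.95  1.7 ]
```

View pics/w15.png

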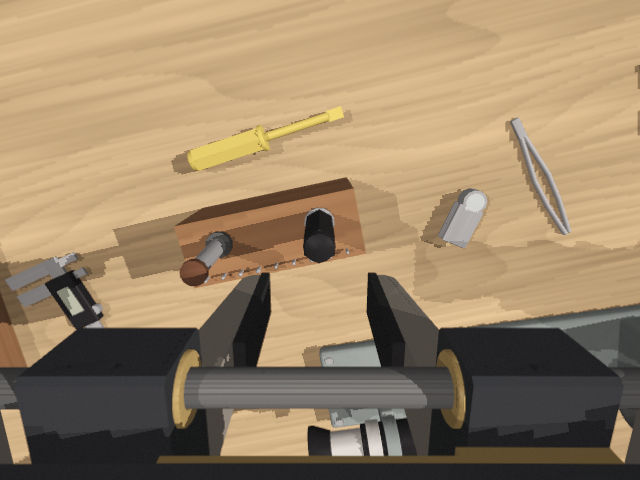

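View pics/c30.png

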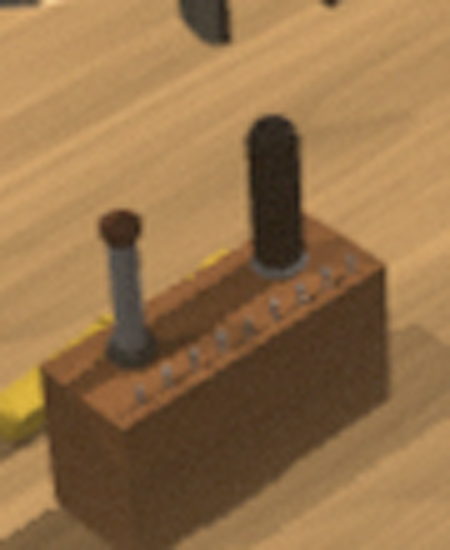

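send_rows --motion '[{"rx": 0,"ry": 0,"rz": 0,"dx": 0.27,"dy": 0.6,"dz": 0,"jaw": 0},{"rx": 0,"ry": 0,"rz": 0,"dx": 0.29,"dy": 0.96,"dz": 0,"jaw": 0},{"rx": 0,"ry": 0,"rz": 0,"dx": 0.29,"dy": 0.96,"dz": 0,"jaw": 0},{"rx": 0,"ry": 0,"rz": 0,"dx": 0.29,"dy": 0.96,"dz": 0,"jaw": 0},{"rx": 0,"ry": 0,"rz": 0,"dx": 0.29,"dy": 0.96,"dz": 0,"jaw": 0},{"rx": 0,"ry": 0,"rz": 0,"dx": 0.29,"dy": 0.96,"dz": 0,"jaw": 0},{"rx": 0,"ry": 0,"rz": 0,"dx": 0.29,"dy": 0.96,"dz": 0,"jaw": 0},{"rx": 0,"ry": 0,"rz": 0,"dx": 0.29,"dy": 0.96,"dz": 0,"jaw": 0},{"rx": 0,"ry": 0,"rz": 0,"dx": 0.29,"dy": 0.96,"dz": 0,"jaw": 0},{"rx": 0,"ry": 0,"rz": 0,"dx": 0.29,"dy": 0.96,"dz": 0,"jaw": 0},{"rx": 0,"ry": 0,"rz": 0,"dx": 0.29,"dy": 0.96,"dz": 0,"jaw": 0},{"rx": 0,"ry": 0,"rz": 0,"dx": 0.29,"dy": 0.96,"dz": 0,"jaw": 0},{"rx": 0,"ry": 0,"rz": 0,"dx": 0.29,"dy": 0.96,"dz": 0,"jaw": 0},{"rx": 0,"ry": 0,"rz": 0,"dx": 0.29,"dy": 0.96,"dz": 0,"jaw": 0},{"rx": 0,"ry": 0,"rz": 0,"dx": 0.29,"dy": 0.96,"dz": 0,"jaw": 0},{"rx": 0,"ry": 0,"rz": 0,"dx": 0.29,"dy": 0.9,"dz": 0,"jaw": 0},{"rx": 0,"ry": 0,"rz": 0.9,"dx": 0,"dy": 0,"dz": 0,"jaw": 0},{"rx": 0,"ry": 0,"rz": 0.9,"dx": 0,"dy": 0,"dz": 0,"jaw": 0},{"rx": 0,"ry": 0,"rz": 0.9,"dx": 0,"dy": 0,"dz": 0,"jaw": 0},{"rx": 0,"ry": 0,"rz": 0.9,"dx": 0,"dy": 0,"dz": 0,"jaw": 0}]'

```text
time: 22.08
tool_pos: [0.3895, 0.2821, 0.2993]
tcp_rot: [-0.829, -3.028, 0.004]
force: [0.2, -0.2, 0.1]
finger_gap: 0.0465
```

send_rows --motion '[{"rx": 0,"ry": 0,"rz": 0.96,"dx": 0,"dy": 0,"dz": 0,"jaw": 0},{"rx": 0,"ry": 0,"rz": 0.96,"dx": 0,"dy": 0,"dz": 0,"jaw": 0},{"rx": 0,"ry": 0,"rz": 0.96,"dx": 0,"dy": 0,"dz": 0,"jaw": 0},{"rx": 0,"ry": 0,"rz": 0.96,"dx": 0,"dy": 0,"dz": 0,"jaw": 0},{"rx": 0,"ry": 0,"rz": 0.96,"dx": 0,"dy": 0,"dz": 0,"jaw": 0},{"rx": 0,"ry": 0,"rz": 0.96,"dx": 0,"dy": 0,"dz": 0,"jaw": 0},{"rx": 0,"ry": 0,"rz": 0.96,"dx": 0,"dy": 0,"dz": 0,"jaw": 0},{"rx": 0,"ry": 0,"rz": 0.96,"dx": 0,"dy": 0,"dz": 0,"jaw": 0},{"rx": 0,"ry": 0,"rz": 0.96,"dx": 0,"dy": 0,"dz": 0,"jaw": 0},{"rx": 0,"ry": 0,"rz": 0.96,"dx": 0,"dy": 0,"dz": 0,"jaw": 0},{"rx": 0,"ry": 0,"rz": 0.96,"dx": 0,"dy": 0,"dz": 0,"jaw": 0},{"rx": 0,"ry": 0,"rz": 0.96,"dx": 0,"dy": 0,"dz": 0,"jaw": 0},{"rx": 0,"ry": 0,"rz": 0.96,"dx": 0,"dy": 0,"dz": 0,"jaw": 0},{"rx": 0,"ry": 0,"rz": 0.96,"dx": 0,"dy": 0,"dz": 0,"jaw": 0},{"rx": 0,"ry": 0,"rz": 0.96,"dx": 0,"dy": 0,"dz": 0,"jaw": 0},{"rx": 0,"ry": 0,"rz": 0.96,"dx": 0,"dy": 0,"dz": 0,"jaw": 0},{"rx": 0,"ry": 0,"rz": 0.96,"dx": 0,"dy": 0,"dz": 0,"jaw": 0},{"rx": 0,"ry": 0,"rz": 0.96,"dx": 0,"dy": 0,"dz": 0,"jaw": 0},{"rx": 0,"ry": 0,"rz": 0.96,"dx": 0,"dy": 0,"dz": 0,"jaw": 0},{"rx": 0,"ry": 0,"rz": 0.96,"dx": 0,"dy": 0,"dz": 0,"jaw": 0}]'

```text
time: 23.75
tool_pos: [0.3896, 0.2819, 0.2994]
tcp_rot: [2.807, 1.409, -0.005]
force: [0.4, -0.4, 0.0]
finger_gap: 0.0452
```

send_rows --motion '[{"rx": 0,"ry": 0,"rz": 0,"dx": 0,"dy": 0,"dz": 0.5,"jaw": 0},{"rx": 0,"ry": 0,"rz": 0,"dx": 0,"dy": 0,"dz": 0.5,"jaw": 0},{"rx": 0,"ry": 0,"rz": 0,"dx": 0,"dy": 0,"dz": 0,"jaw": 0},{"rx": 0,"ry": 0,"rz": 0,"dx": 0,"dy": 0,"dz": 0,"jaw": 0},{"rx": 0,"ry": 0,"rz": 0,"dx": 0,"dy": 0,"dz": 0,"jaw": 0}]'

```text
time: 24.17
tool_pos: [0.3901, 0.2824, 0.2708]
tcp_rot: [2.805, 1.415, -0.001]
force: [0.1, 0.5, 0.1]
finger_gap: 0.0467
```

Run:
```python
from h import *
s,p,Q=tool(); print(s['time'],p.round(4),s['force'],s['joint_pos'].round(2),s['finger_gap'])
y=Q.as_matrix()[:,1]; print('heading',np.degrees(np.arctan2(y[1],y[0])))
get('wrist','w16');crop('w16',230,140,430,290,4,'c31')
```

```text
24.1667 [0.3901 0.2824 0.2708] [0.05285998 0.52280987 0.06660005] [-0.58  0.23 -0.13  2.03  0.04  0.88 -1.37] 0.04665263954190768
heading -36.45241185759858
```

View pics/w16.png

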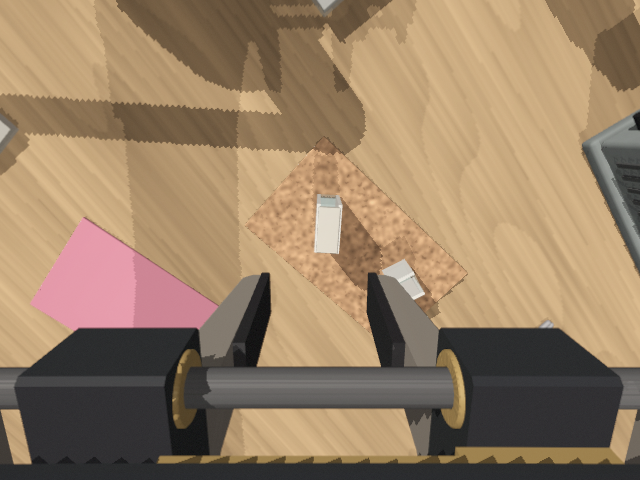

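View pics/c31.png

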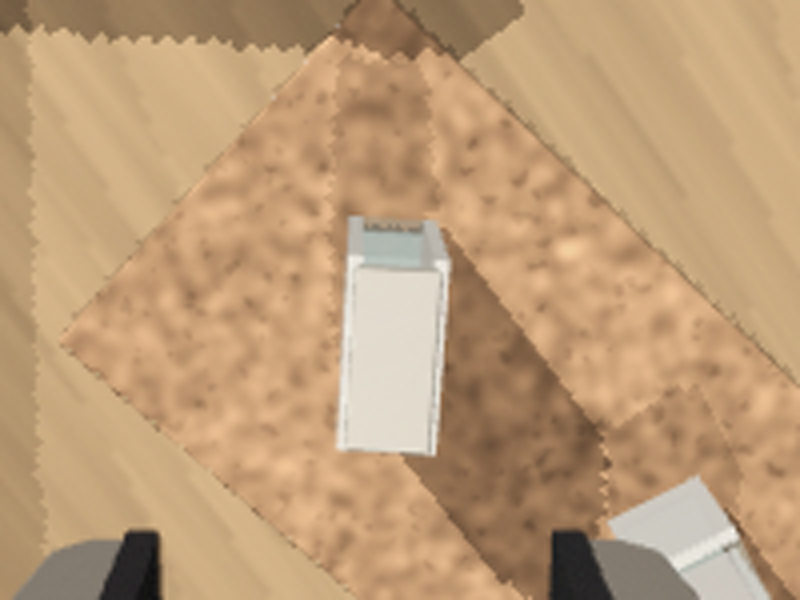

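Run:
```python
from h import *
c=load('w16'); k=lambda x,y:(230+x/4,140+y/4)
s,p,Q=tool()
S=[onz(c,k(*v),.061) for v in [(358,267),(441,269),(433,452),(346,448)]]
G=[onz(c,k(*v),.055) for v in [(348,260),(450,262),(437,455),(337,450)]]
B=[onz(c,k(*v),.003) for v in [(348,217),(438,222)]]
for n,X in(('S',S),('G',G),('B',B)):
    X=np.array(X); print(n,X.mean(0)); 
    for i in range(len(X)):
        d=X[(i+1)%len(X)]-X[i]; print('  len',np.linalg.norm(d).round(4),'ang',np.degrees(np.arctan2(d[1],d[0])).round(1))
sq=[onz(c,k(*v),.039) for v in [(607,525),(695,477),(738,530)]]
for v in sq: print('sq in tool',Q.inv().apply(v-p).round(4))
for v in S: print('S in tool',Q.inv().apply(v-p).round(4))
```

```text
S [0.39589204 0.27764497 0.061     ]
  len 0.016 ang -37.9
  len 0.0369 ang -128.1
  len 0.0173 ang 140.8
  len 0.0366 ang 49.8
G [0.39514506 0.27688526 0.055     ]
  len 0.02 ang -37.6
  len 0.0398 ang -129.4
  len 0.0203 ang 140.5
  len 0.0391 ang 50.2
B [0.40790885 0.2922506  0.003     ]
  len 0.0207 ang -39.7
  len 0.0207 ang 140.3
sq in tool [-0.0429  0.0542  0.2322]
sq in tool [-0.032   0.0726  0.2322]
sq in tool [-0.044   0.0826  0.2322]
S in tool [1.790e-02 2.000e-04 2.102e-01]
S in tool [0.0175 0.0162 0.2102]
S in tool [-0.0194  0.0151  0.2102]
S in tool [-0.0186 -0.0022  0.2102]
```

Run:
```python
from h import *
plan([.3954,.2771,.1024],-39.5)
```

```text
t 24.22 shift units [-0.046  0.242  5.626] turn units [ 0.    -0.003  0.608]
```

Descend most of the way, then look again.

send_rows --motion '[{"rx": 0,"ry": 0,"rz": 0,"dx": -0.05,"dy": 0.24,"dz": 0.3,"jaw": 0},{"rx": 0,"ry": 0,"rz": 0.6,"dx": 0,"dy": 0,"dz": 0.5,"jaw": 0},{"rx": 0,"ry": 0,"rz": 0,"dx": 0,"dy": 0,"dz": 0.7,"jaw": 0},{"rx": 0,"ry": 0,"rz": 0,"dx": 0,"dy": 0,"dz": 0.7,"jaw": 0},{"rx": 0,"ry": 0,"rz": 0,"dx": 0,"dy": 0,"dz": 0.5,"jaw": 0},{"rx": 0,"ry": 0,"rz": 0,"dx": 0,"dy": 0,"dz": 0.3,"jaw": 0},{"rx": 0,"ry": 0,"rz": 0,"dx": 0,"dy": 0,"dz": 0,"jaw": 0},{"rx": 0,"ry": 0,"rz": 0,"dx": 0,"dy": 0,"dz": 0,"jaw": 0}]'

```text
time: 24.88
tool_pos: [0.3954, 0.2767, 0.1809]
tcp_rot: [2.841, 1.341, -0.0]
force: [0.8, 0.7, -0.3]
finger_gap: 0.0461
```

Run:
```python
from h import *
s,p,Q=tool(); print(s['time'],p.round(4))
plan([.3954,.2771,.1024],-39.5)
get('wrist','w17')
c=load('w17');print(proj(c,[[.3954,.2771,.061],p+Q.apply([0,0,.088])]))
crop('w17',220,180,420,330,4,'c32')
```

```text
24.8833 [0.3954 0.2767 0.1809]
t 24.88 shift units [ 0.01  -0.007  2.616] turn units [-0.     0.003  0.005]
[[318.7609107  267.81786782]
 [319.20040984 290.81135626]]
```

View pics/c32.png

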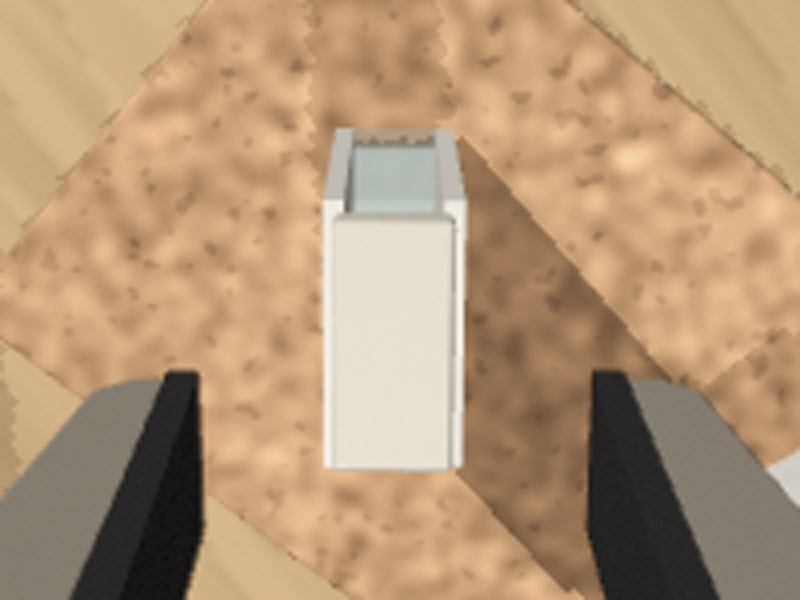

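Run:
```python
from h import *
c=load('w17'); k=lambda x,y:(220+x/4,180+y/4)
s,p,Q=tool()
S=np.array([onz(c,k(*v),.061) for v in [(333,215),(455,217),(450,468),(330,468)]])
print(S.mean(0),[Q.inv().apply(v-p).round(4) for v in S])
G=np.array([onz(c,k(*v),.055) for v in [(325,198),(467,200),(462,468),(325,468)]])
print(G.mean(0),[Q.inv().apply(v-p).round(4) for v in G])
```

```text
[0.395674   0.27810681 0.061     ] [array([ 0.0193, -0.0087,  0.1205]), array([0.019 , 0.0079, 0.1205]), array([-0.0178,  0.0076,  0.1205]), array([-0.0178, -0.0095,  0.1205])]
[0.39541637 0.27719034 0.055     ] [array([ 0.0202, -0.01  ,  0.1265]), array([0.0199, 0.0098, 0.1265]), array([-0.0205,  0.0095,  0.1265]), array([-0.0205, -0.0105,  0.1264])]
```

send_rows --motion '[{"rx": 0,"ry": 0,"rz": 0,"dx": 0.01,"dy": -0.01,"dz": 0.5,"jaw": 0},{"rx": 0,"ry": 0,"rz": 0,"dx": 0,"dy": 0,"dz": 0.6,"jaw": 0},{"rx": 0,"ry": 0,"rz": 0,"dx": 0,"dy": 0,"dz": 0.6,"jaw": 0},{"rx": 0,"ry": 0,"rz": 0,"dx": 0,"dy": 0,"dz": 0.5,"jaw": 0},{"rx": 0,"ry": 0,"rz": 0,"dx": 0,"dy": 0,"dz": 0.3,"jaw": 0},{"rx": 0,"ry": 0,"rz": 0,"dx": 0,"dy": 0,"dz": 0.1,"jaw": 0},{"rx": 0,"ry": 0,"rz": 0,"dx": 0,"dy": 0,"dz": 0,"jaw": 0},{"rx": 0,"ry": 0,"rz": 0,"dx": 0,"dy": 0,"dz": 0,"jaw": -0.4},{"rx": 0,"ry": 0,"rz": 0,"dx": 0,"dy": 0,"dz": 0,"jaw": -0.5},{"rx": 0,"ry": 0,"rz": 0,"dx": 0,"dy": 0,"dz": 0,"jaw": -1},{"rx": 0,"ry": 0,"rz": 0,"dx": 0,"dy": 0,"dz": 0,"jaw": -1},{"rx": 0,"ry": 0,"rz": 0,"dx": 0,"dy": 0,"dz": 0,"jaw": -1},{"rx": 0,"ry": 0,"rz": 0,"dx": 0,"dy": 0,"dz": 0,"jaw": -1}]' --grip_force 20

```text
time: 26.02
tool_pos: [0.3954, 0.2776, 0.1035]
tcp_rot: [-2.841, -1.341, -0.002]
force: [-0.4, -1.0, 4.8]
finger_gap: 0.0197
```

Run:
```python
from h import *
s,p,Q=tool(); print(s['time'],p.round(4),s['finger_gap'],s['force'],s['torque'])
plan([.3954,.2771,.1024],-39.5)
get('wrist','w18');crop('w18',220,180,420,330,4,'c33')
```

```text
26.0167 [0.3954 0.2776 0.1035] 0.019655225264959084 [-0.43673666 -1.02372375  4.82473346] [-0.23848884  0.2551362  -0.00710707]
t 26.02 shift units [-0.011  0.011  0.036] turn units [ 0.003 -0.011  0.009]
```

View pics/c33.png

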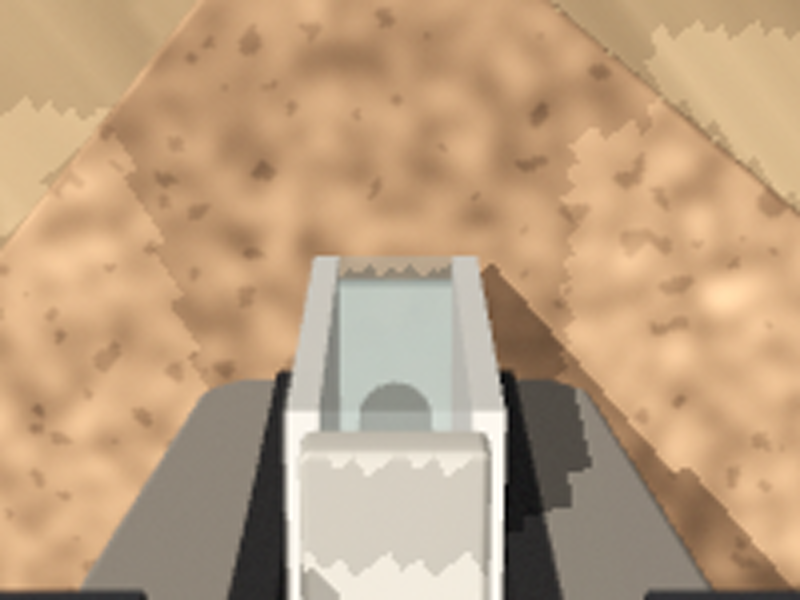

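send_rows --motion '[{"rx": 0,"ry": 0,"rz": 0,"dx": 0,"dy": 0,"dz": -0.1,"jaw": -1},{"rx": 0,"ry": 0,"rz": 0,"dx": 0,"dy": 0,"dz": -0.3,"jaw": -1},{"rx": 0,"ry": 0,"rz": 0,"dx": 0,"dy": 0,"dz": -0.5,"jaw": -1},{"rx": 0,"ry": 0,"rz": 0,"dx": 0,"dy": 0,"dz": -0.6,"jaw": -1},{"rx": 0,"ry": 0,"rz": 0,"dx": 0,"dy": 0,"dz": -0.7,"jaw": -1},{"rx": 0,"ry": 0,"rz": 0,"dx": 0,"dy": 0,"dz": -0.7,"jaw": -1},{"rx": 0,"ry": 0,"rz": 0,"dx": 0,"dy": 0,"dz": -0.7,"jaw": -1},{"rx": 0,"ry": 0,"rz": 0,"dx": 0,"dy": 0,"dz": -0.7,"jaw": -1},{"rx": 0,"ry": 0,"rz": 0,"dx": 0,"dy": 0,"dz": -0.6,"jaw": -1},{"rx": 0,"ry": 0,"rz": 0,"dx": 0,"dy": 0,"dz": -0.4,"jaw": -1},{"rx": 0,"ry": 0,"rz": -0.7,"dx": 0,"dy": 0,"dz": 0,"jaw": -1},{"rx": 0,"ry": 0,"rz": -0.8,"dx": 0,"dy": 0,"dz": 0,"jaw": -1},{"rx": 0,"ry": 0,"rz": -0.8,"dx": 0,"dy": 0,"dz": 0,"jaw": -1},{"rx": 0,"ry": 0,"rz": -0.8,"dx": 0,"dy": 0,"dz": 0,"jaw": -1},{"rx": 0,"ry": 0,"rz": -0.8,"dx": 0,"dy": 0,"dz": 0,"jaw": -1},{"rx": 0,"ry": 0,"rz": -0.8,"dx": 0,"dy": 0,"dz": 0,"jaw": -1},{"rx": 0,"ry": 0,"rz": -0.8,"dx": 0,"dy": 0,"dz": 0,"jaw": -1},{"rx": 0,"ry": 0,"rz": -0.8,"dx": 0,"dy": 0,"dz": 0,"jaw": -1},{"rx": 0,"ry": 0,"rz": -0.8,"dx": 0,"dy": 0,"dz": 0,"jaw": -1},{"rx": 0,"ry": 0,"rz": 0,"dx": 0,"dy": 0,"dz": 0,"jaw": -1}]'

```text
time: 27.73
tool_pos: [0.3948, 0.2771, 0.2623]
tcp_rot: [2.295, 2.145, 0.0]
force: [0.0, -0.5, -0.7]
finger_gap: 0.02
```

Run:
```python
from h import *
s,p,Q=tool(); print(s['time'],p.round(4),s['finger_gap'],s['force'],s['torque'],s['joint_pos'].round(2))
plan([.6475,-.0138,.26],-3.85)
get('wrist','w19');get('scene','s8');crop('s8',310,80,450,220,5,'c34')
```

```text
27.7333 [0.3948 0.2771 0.2623] 0.01995670775764611 [ 0.04560798 -0.46604774 -0.69559039] [-0.07235826  0.09497241 -0.05247103] [-0.49  0.25 -0.22  2.03  0.07  0.87 -0.82]
t 27.73 shift units [-9.109  9.056  0.077] turn units [ 0.001  0.    -0.001]
```

View pics/w19.png

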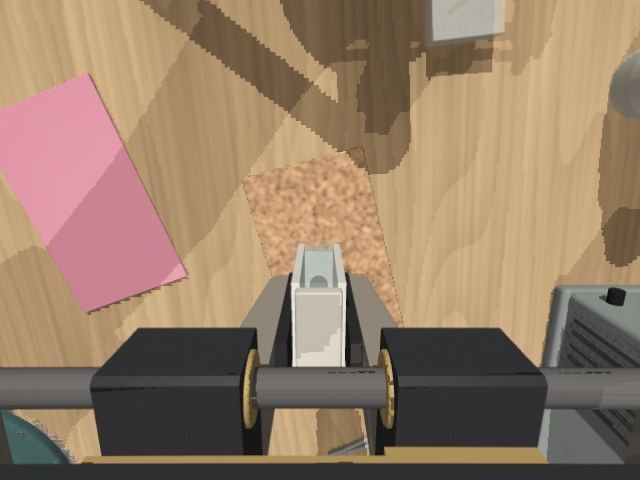

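View pics/c34.png

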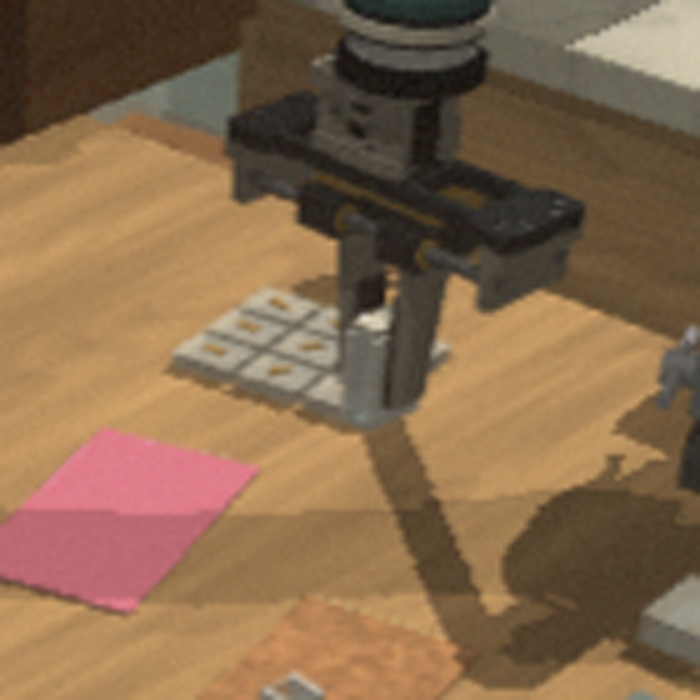

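send_rows --motion '[{"rx": 0,"ry": 0,"rz": 0,"dx": -0.4,"dy": 0.4,"dz": 0,"jaw": -1},{"rx": 0,"ry": 0,"rz": 0,"dx": -0.7,"dy": 0.7,"dz": 0,"jaw": -1},{"rx": 0,"ry": 0,"rz": 0,"dx": -0.8,"dy": 0.8,"dz": 0,"jaw": -1},{"rx": 0,"ry": 0,"rz": 0,"dx": -0.8,"dy": 0.8,"dz": 0,"jaw": -1},{"rx": 0,"ry": 0,"rz": 0,"dx": -0.8,"dy": 0.8,"dz": 0,"jaw": -1},{"rx": 0,"ry": 0,"rz": 0,"dx": -0.8,"dy": 0.8,"dz": 0,"jaw": -1},{"rx": 0,"ry": 0,"rz": 0,"dx": -0.8,"dy": 0.8,"dz": 0,"jaw": -1},{"rx": 0,"ry": 0,"rz": 0,"dx": -0.8,"dy": 0.8,"dz": 0,"jaw": -1},{"rx": 0,"ry": 0,"rz": 0,"dx": -0.8,"dy": 0.8,"dz": 0,"jaw": -1},{"rx": 0,"ry": 0,"rz": 0,"dx": -0.8,"dy": 0.8,"dz": 0,"jaw": -1},{"rx": 0,"ry": 0,"rz": 0,"dx": -0.7,"dy": 0.7,"dz": 0,"jaw": -1},{"rx": 0,"ry": 0,"rz": 0,"dx": -0.5,"dy": 0.5,"dz": 0,"jaw": -1},{"rx": 0,"ry": 0,"rz": 0,"dx": -0.2,"dy": 0.15,"dz": 0,"jaw": -1},{"rx": 0,"ry": 0,"rz": 0,"dx": 0,"dy": 0,"dz": 0,"jaw": -1},{"rx": 0,"ry": 0,"rz": 0,"dx": 0,"dy": 0,"dz": 0,"jaw": -1}]'

```text
time: 29.08
tool_pos: [0.6407, -0.0064, 0.2616]
tcp_rot: [-2.296, -2.142, 0.0]
force: [-0.4, 0.6, -0.4]
finger_gap: 0.02
```

Run:
```python
from h import *
s,p,Q=tool(); print(s['time'],p.round(4),s['finger_gap'],s['force'],s['joint_pos'].round(2))
plan([.6475,-.0138,.1693],-3.85)
get('wrist','w20');get('scene','s9');crop('s9',300,150,480,350,4,'c35');get('top','t9')
```

```text
29.0833 [ 0.6407 -0.0064  0.2616] 0.019963271461335058 [-0.38374092  0.59679613 -0.35549269] [-0.01  0.5  -0.05  1.66  0.03  0.99 -0.13]
t 29.08 shift units [-0.234  0.245  3.076] turn units [-0.014 -0.009 -0.023]
```

View pics/w20.png

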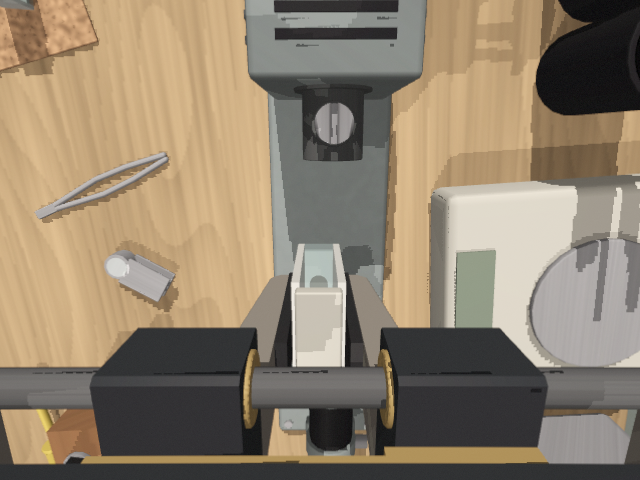

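View pics/c35.png

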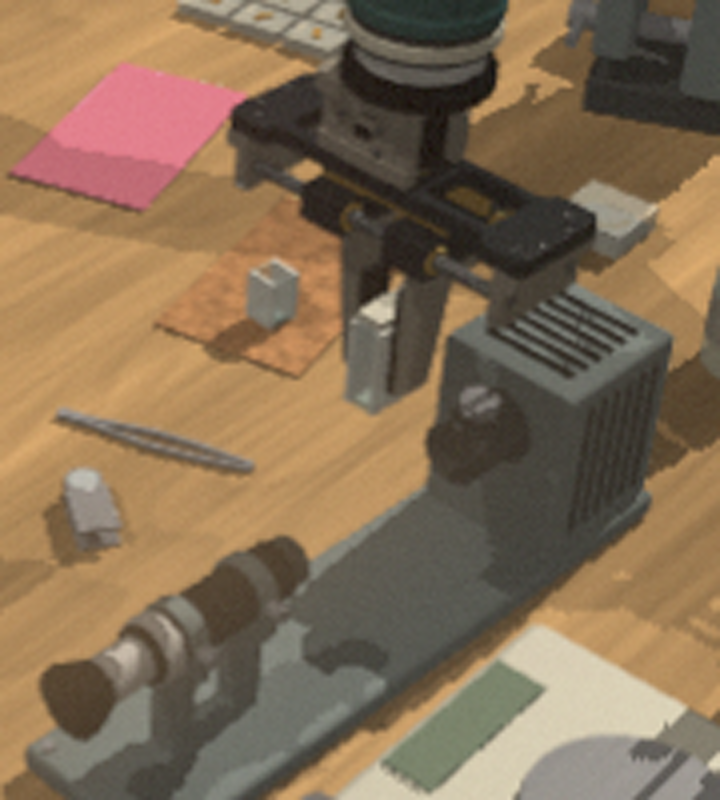

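Run:
```python
from h import *
crop('w20',280,80,380,170,8,'c36')
c=load('w20')
a=np.radians(86.15); y=np.array([np.cos(a),np.sin(a),0])
sc=onz(c,(334,123),.124); print(sc, sc-.086*y)
for u in [(303,158),(363,158),(302,120),(364,120)]: print(onz(c,u,.095))
# base edges left/right at z .018
for u in [(270,170),(274,300),(390,150),(385,290)]: print('base',onz(c,u,.018))
```

```text
[0.65385877 0.07144715 0.124     ] [ 0.64808433 -0.01435877  0.124     ]
[0.63404821 0.05232497 0.095     ]
[0.67209355 0.04965394 0.095     ]
[0.63528832 0.07539254 0.095     ]
[0.67363235 0.07269052 0.095     ]
base [0.60213114 0.04032462 0.018     ]
base [ 0.59371309 -0.07736987  0.018     ]
base [0.70288615 0.04965236 0.018     ]
base [ 0.69559085 -0.07453936  0.018     ]
```

View pics/c36.png

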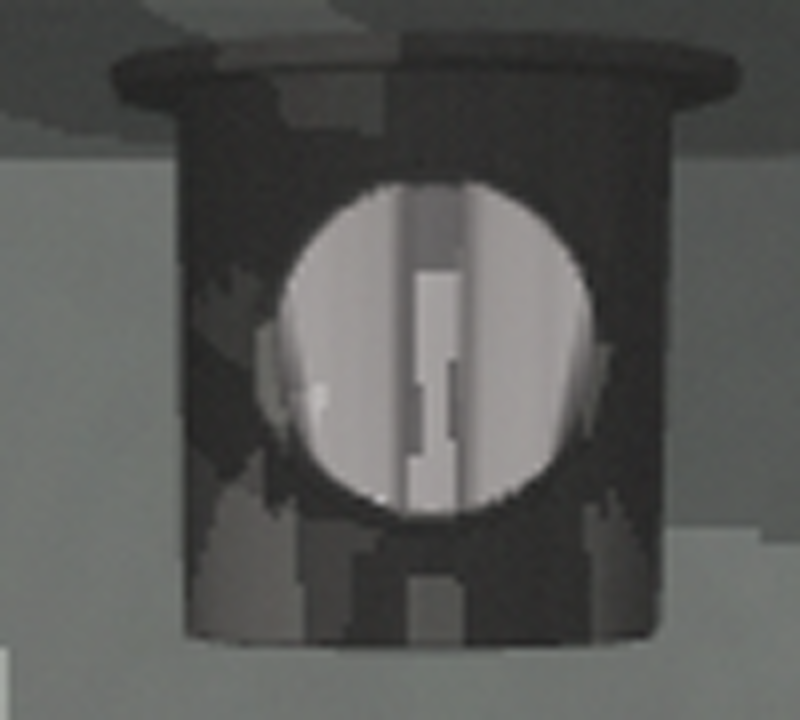

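Run:
```python
from h import *
s,p,Q=tool()
c=load('w20')
def cell(h): 
    P=[]
    for x in(.02,-.02):
        for yy in(-.01,.01):
            for z in (h-.026,h+.026): P.append(p+Q.apply([x,yy,z]))
    return P
for h in(.071,.0743,.077): print(h,((proj(c,cell(h)[:4])-[280,220])*8).round().tolist())
crop('w20',280,220,370,310,8,'c37')
plan([.6483,-.0140,.1693],-3.85)
```

```text
0.071 [[92.0, 515.0], [152.0, 192.0], [544.0, 514.0], [482.0, 191.0]]
0.0743 [[97.0, 488.0], [154.0, 178.0], [539.0, 486.0], [479.0, 177.0]]
0.077 [[101.0, 466.0], [156.0, 166.0], [535.0, 465.0], [477.0, 165.0]]
t 29.23 shift units [-0.276  0.275  3.091] turn units [-0.006 -0.01   0.006]
```

View pics/c37.png

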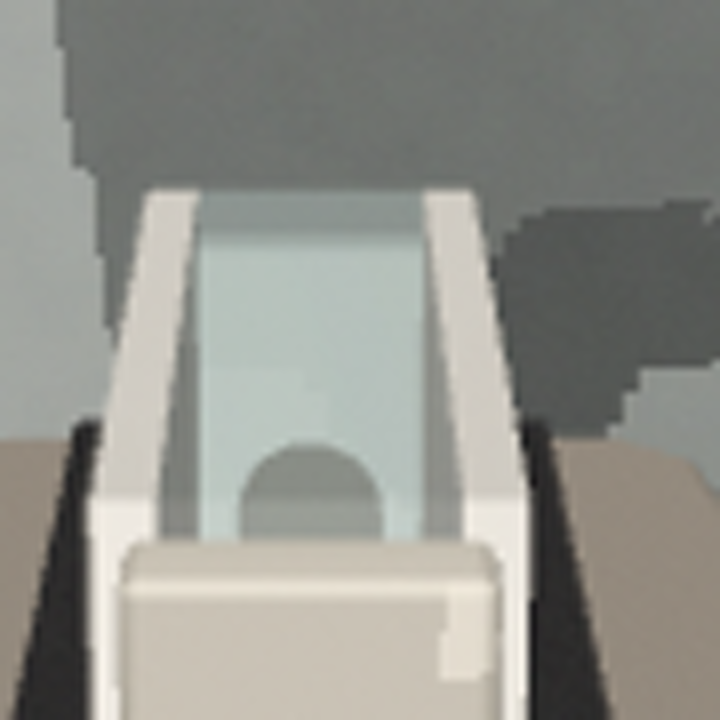

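send_rows --motion '[{"rx": 0,"ry": 0,"rz": 0,"dx": -0.13,"dy": 0.14,"dz": 0,"jaw": -1},{"rx": 0,"ry": 0,"rz": 0,"dx": -0.13,"dy": 0.14,"dz": 0,"jaw": -1},{"rx": 0,"ry": 0,"rz": 0,"dx": 0,"dy": 0,"dz": 0.3,"jaw": -1},{"rx": 0,"ry": 0,"rz": 0,"dx": 0,"dy": 0,"dz": 0.4,"jaw": -1},{"rx": 0,"ry": 0,"rz": 0,"dx": 0,"dy": 0,"dz": 0.4,"jaw": -1},{"rx": 0,"ry": 0,"rz": 0,"dx": 0,"dy": 0,"dz": 0.4,"jaw": -1},{"rx": 0,"ry": 0,"rz": 0,"dx": 0,"dy": 0,"dz": 0.4,"jaw": -1},{"rx": 0,"ry": 0,"rz": 0,"dx": 0,"dy": 0,"dz": 0.4,"jaw": -1},{"rx": 0,"ry": 0,"rz": 0,"dx": 0,"dy": 0,"dz": 0.4,"jaw": -1},{"rx": 0,"ry": 0,"rz": 0,"dx": 0,"dy": 0,"dz": 0.3,"jaw": -1},{"rx": 0,"ry": 0,"rz": 0,"dx": 0,"dy": 0,"dz": 0.09,"jaw": -1},{"rx": 0,"ry": 0,"rz": 0,"dx": 0,"dy": 0,"dz": 0,"jaw": -1},{"rx": 0,"ry": 0,"rz": 0,"dx": 0,"dy": 0,"dz": 0,"jaw": -1},{"rx": 0,"ry": 0,"rz": 0,"dx": 0,"dy": 0,"dz": 0,"jaw": -1}]'

```text
time: 30.4
tool_pos: [0.6498, -0.0157, 0.17]
tcp_rot: [2.296, 2.143, 0.002]
force: [0.4, -0.0, 0.0]
finger_gap: 0.0198
```

Run:
```python
from h import *
for i in range(3): plan([.6484,-.0136,.1693],-3.85); get('wrist','w21')
s,p,Q=tool(); print(s['time'],p.round(4),s['finger_gap'],s['force'],s['joint_pos'].round(2))
get('scene','s10');crop('s10',310,200,470,350,5,'c38');get('top','t10')
```

```text
t 30.4 shift units [ 0.066 -0.053  0.023] turn units [ 0.017 -0.002 -0.022]
t 30.45 shift units [ 0.068 -0.053  0.026] turn units [ 0.019 -0.001 -0.022]
t 30.5 shift units [ 0.067 -0.051  0.024] turn units [ 0.017 -0.001 -0.021]
30.55 [ 0.6497 -0.0157  0.17  ] 0.019713563304043794 [ 0.15870163 -0.10685873 -0.53227676] [ 0.    0.62 -0.04  1.7   0.03  0.83 -0.12]
```

View pics/w21.png

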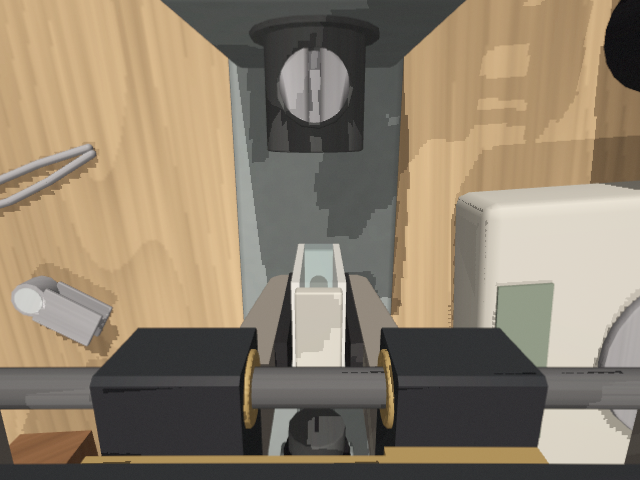

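View pics/c38.png

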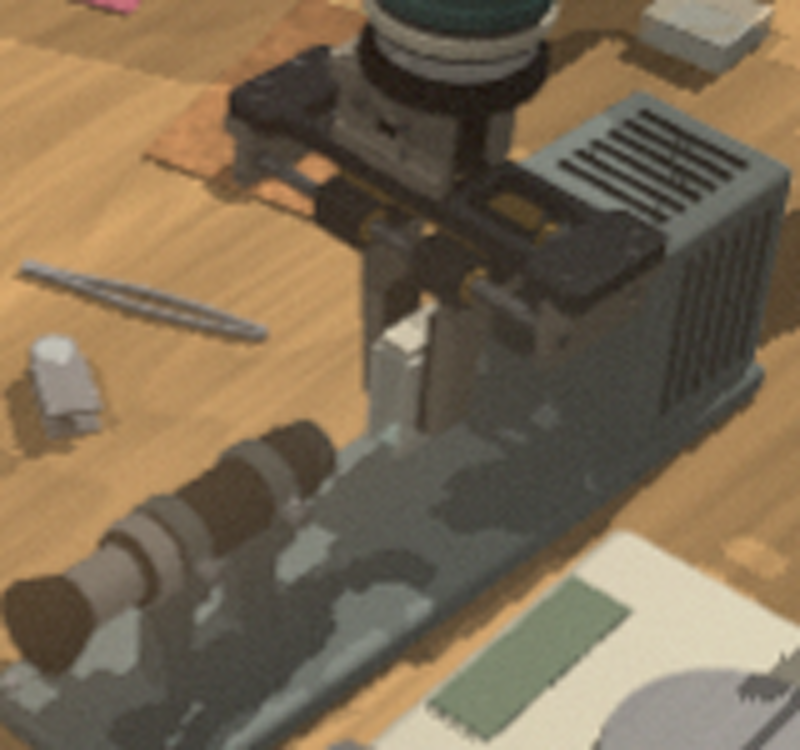

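View pics/t10.png

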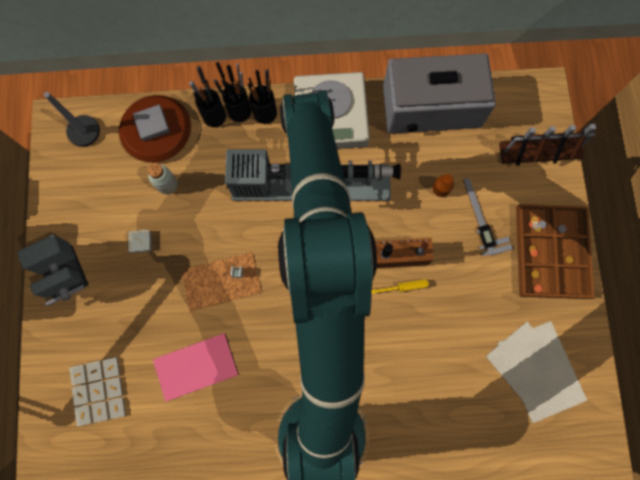

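Run:
```python
from h import *
crop('w21',250,10,380,160,5,'c39'); crop('w21',270,380,370,470,6,'c40')
s,p,Q=tool(); c=load('w21')
print('tool axes z',Q.as_matrix()[:,2])
for n in('w20','w21'):
  pass
print('screw in tool',Q.inv().apply(onz(c,(314.5,84.5),.124)-p))
for u in [(268,150),(364,150),(266,90),(366,90)]: print('snout in tool',Q.inv().apply(onz(c,u,.095)-p))
```

```text
tool axes z [ 9.31536480e-04  3.30739503e-05 -9.99999566e-01]
screw in tool [ 0.08734917 -0.00152649  0.04576105]
snout in tool [ 0.06632201 -0.02049192  0.07474143]
snout in tool [0.06628735 0.01790393 0.07477702]
snout in tool [ 0.08881564 -0.02046817  0.07474364]
snout in tool [0.08878433 0.01799389 0.0747793 ]
```

View pics/c39.png

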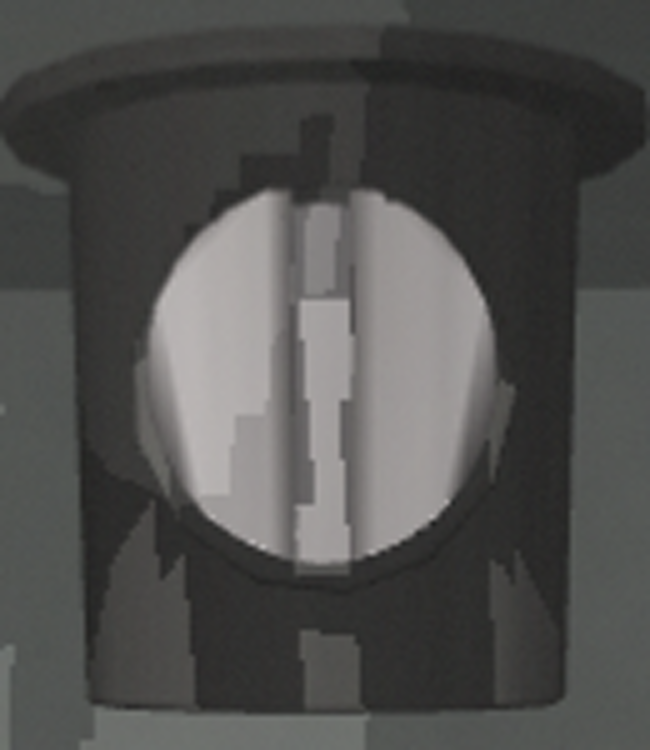

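View pics/c40.png

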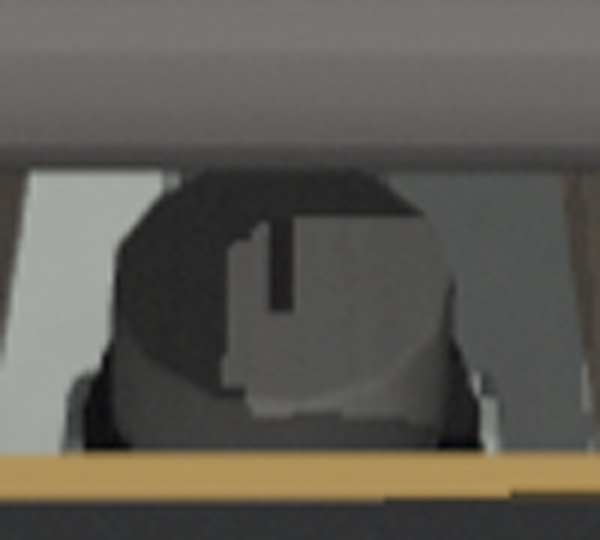

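send_rows --motion '[{"rx": 0,"ry": 0,"rz": 0,"dx": 0.06,"dy": -0.045,"dz": 0.02,"jaw": -1},{"rx": 0,"ry": 0,"rz": 0,"dx": 0,"dy": 0,"dz": 0,"jaw": -1},{"rx": 0,"ry": 0,"rz": 0,"dx": 0,"dy": 0,"dz": 0,"jaw": -1},{"rx": 0,"ry": 0,"rz": 0,"dx": 0,"dy": 0,"dz": 0,"jaw": -1},{"rx": 0,"ry": 0,"rz": 0,"dx": 0,"dy": 0,"dz": 0,"jaw": -1},{"rx": 0,"ry": 0,"rz": 0,"dx": 0,"dy": 0,"dz": 0,"jaw": -1}]'

```text
time: 31.15
tool_pos: [0.6481, -0.0139, 0.1686]
tcp_rot: [2.297, 2.143, 0.0]
force: [0.1, -0.5, -1.4]
finger_gap: 0.0199
```

Run:
```python
from h import *
plan([.6484,-.0136,.1693],-3.85)
s,p,Q=tool(); print(s['time'],p.round(4),s['finger_gap'],s['force'],s['torque'],np.abs(s['qvel']).max())
get('wrist','w22'); c=get('scene','s11'); 
Rb=lambda v:p+Q.apply(v)
P=[Rb([x,y,.0742+z]) for x in(.02,-.02) for y in(-.01,.01) for z in(-.026,.026)]
a=np.radians(86.15);yv=np.array([np.cos(a),np.sin(a),0]);xv=np.array([yv[1],-yv[0],0]);bm=np.array([.6483,-.014,.095])
W=[bm+sx*xv*.01+sy*yv*.02+[0,0,sz*.026] for sx in(-1,1) for sy in(-1,1) for sz in(-1,1)]
im=cv2.resize(c['img'][200:350,310:470],None,fx=5,fy=5,interpolation=cv2.INTER_CUBIC)
for q in proj(c,W): cv2.circle(im,tuple(int(v) for v in (q-[310,200])*5),4,(0,0,255),1)
for t in np.linspace(-.065,.065,14): cv2.circle(im,tuple(int(v) for v in (proj(c,bm+yv*t)[0]-[310,200])*5),2,(0,255,0),-1)
cv2.imwrite('pics/c41.png',im)
crop('w22',250,10,380,160,5,'c42')
```

```text
t 31.15 shift units [ 0.01   0.008 -0.023] turn units [ 0.     0.    -0.023]
31.15 [ 0.6481 -0.0139  0.1686] 0.019932482377721734 [ 0.11644583 -0.48690194 -1.42013287] [-0.05936052  0.13428702 -0.01127618] 0.0022221854403053805
```

View pics/c41.png

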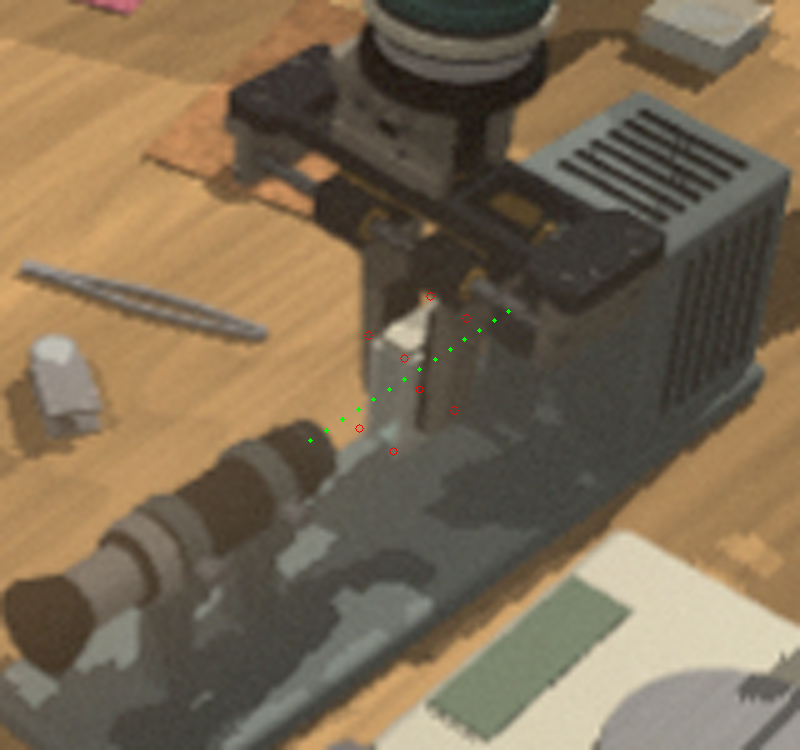

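View pics/w22.png

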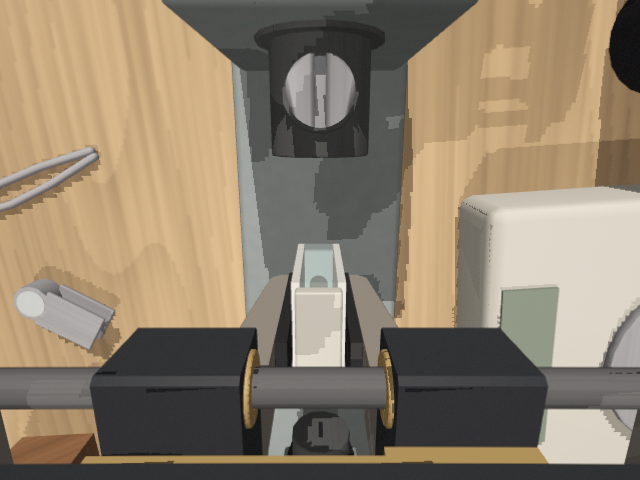

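Run:
```python
from h import *
c=load('s11')
a=np.radians(86.15);yv=np.array([np.cos(a),np.sin(a),0]);xv=np.array([yv[1],-yv[0],0]);bm=np.array([.6483,-.014,.095])
x0,y0,k=355,255,14
im=cv2.resize(c['img'][y0:295,x0:405],None,fx=k,fy=k,interpolation=cv2.INTER_CUBIC)
def dr(P,col,r=2):
    for q in proj(c,P): cv2.circle(im,tuple(int(v) for v in (q-[x0,y0]+.5)*k),r,col,-1)
for l in (0,): 
    for sx in(-1,1):
        for sy in(-1,1):
            dr([bm+sx*xv*.01+sy*yv*.02+[0,0,z] for z in np.linspace(-.026,.026,12)],(0,0,255))
th=np.linspace(0,6.28,24)
dr([bm-yv*.065+.0165*(np.cos(t)*xv+np.sin(t)*np.array([0,0,1])) for t in th],(0,255,0))
cv2.imwrite('pics/c43.png',im)
cv2.imwrite('pics/c44.png',cv2.resize(c['img'][y0:295,x0:405],None,fx=k,fy=k,interpolation=cv2.INTER_CUBIC))
```

```text
(no output)
```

View pics/c43.png

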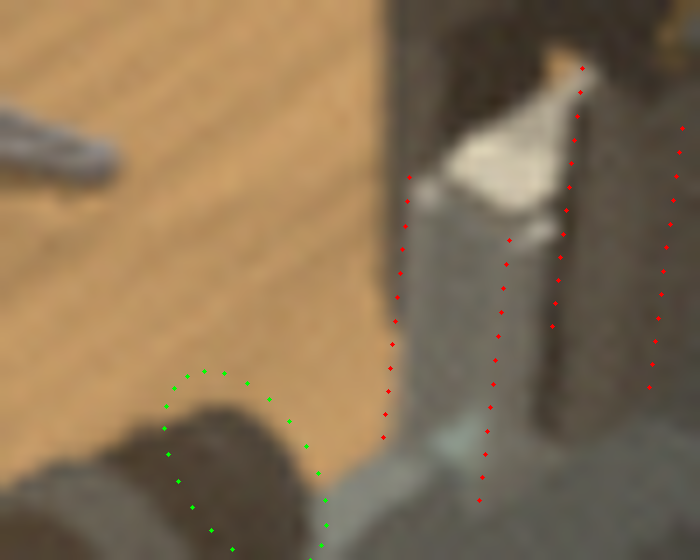

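View pics/c44.png

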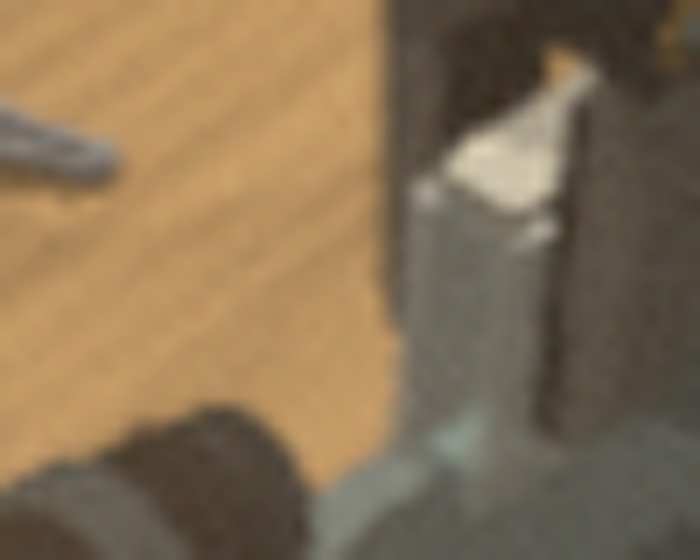

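Run:
```python
from h import *
a=np.radians(86.15);yv=np.array([np.cos(a),np.sin(a),0]);xv=np.array([yv[1],-yv[0],0]);bm=np.array([.6483,-.014,.095])
th=np.linspace(0,6.28,40)
def ov(n,x0,y0,x1,y1,k,out):
    c=load(n); im=cv2.resize(c['img'][y0:y1,x0:x1],None,fx=k,fy=k,interpolation=cv2.INTER_CUBIC)
    for s,r,col in((-.065,.0165,(0,255,0)),(.065,.019,(255,255,0))):
        for q in proj(c,[bm+yv*s+r*(np.cos(t)*xv+np.sin(t)*np.array([0,0,1])) for t in th]): cv2.circle(im,tuple(int(v) for v in (q-[x0,y0]+.5)*k),2,col,-1)
    for q in proj(c,[bm+yv*.086+[0,0,.029]+.011*(np.cos(t)*xv+np.sin(t)*yv) for t in th]): cv2.circle(im,tuple(int(v) for v in (q-[x0,y0]+.5)*k),2,(0,0,255),-1)
    cv2.imwrite(f'pics/{out}.png',im)
ov('w1',20,210,320,320,2.6,'d1'); ov('s1',350,220,450,310,8,'d2'); ov('t1',260,150,360,190,8,'d3'); ov('w13',150,190,350,350,3.5,'d4')
```

```text
(no output)
```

View pics/d1.png

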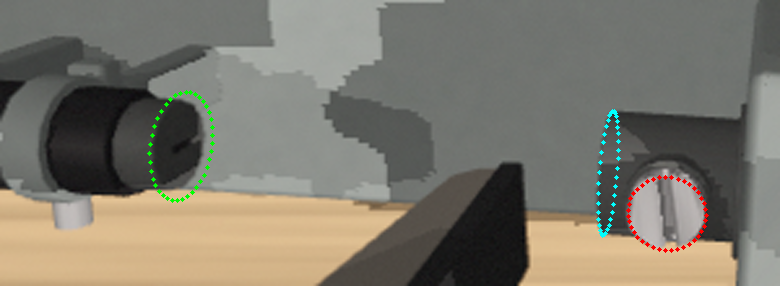

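View pics/d2.png

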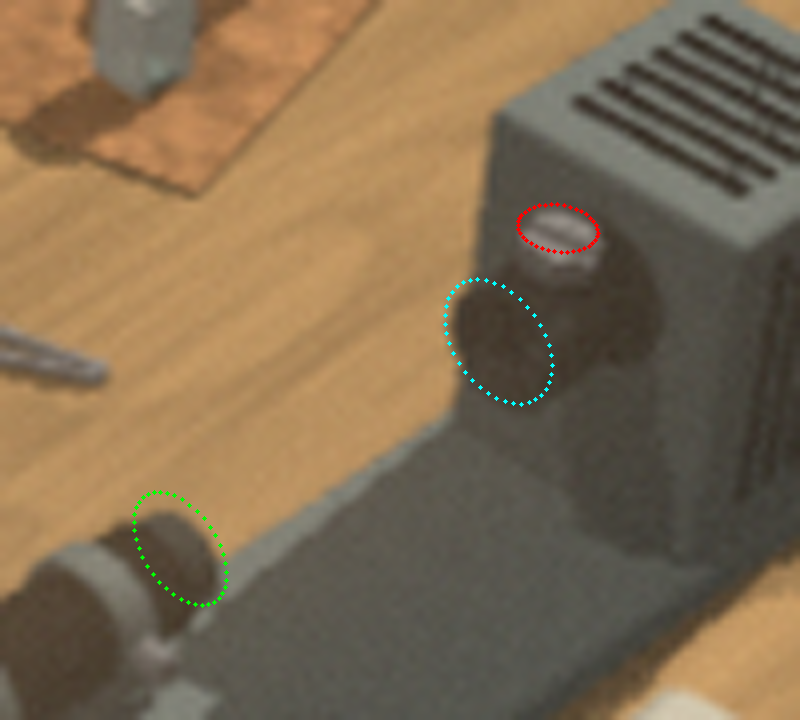

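View pics/d3.png

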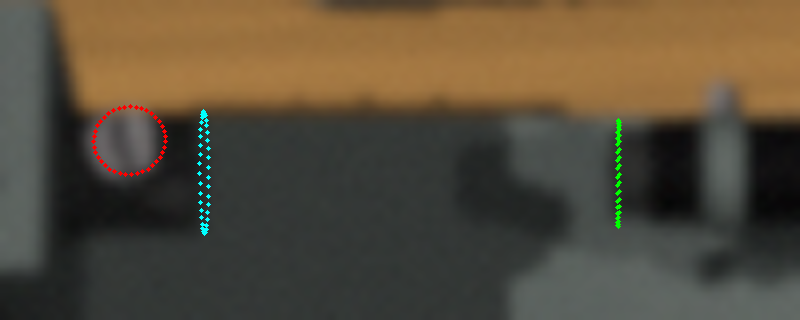

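View pics/d4.png

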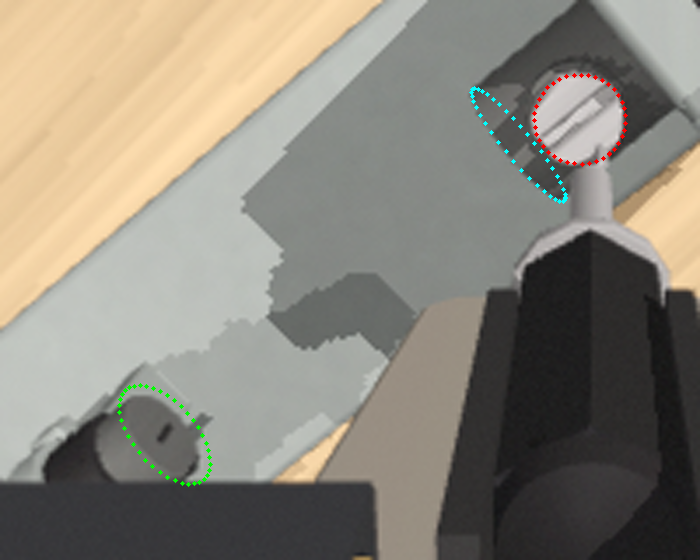

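Run:
```python
from h import *
s,p,Q=tool(); print(s['time'],p.round(4),s['finger_gap'],s['force'])
c=load('w22'); print('screw in tool',Q.inv().apply(onz(c,(320,91),.124)-p))
print(workorder.hand_in())
```

```text
31.25 [ 0.6481 -0.0139  0.1686] 0.01984395971505389 [ 0.51404778 -0.8709396  -0.15755026]
screw in tool [ 8.52876625e-02 -5.33398611e-05  4.45717643e-02]
the job is handed in; nothing more can be done
None
```

The job is done and handed in at 31.3 s of the 72 s allowed: the shutter is open, the screwdriver is back in its block, and the long cell is held in the beam.

- **Shutter:** I turned the screw anticlockwise until the torque rose to about 0.17 N m at the stop. Afterwards the slot read about 86.0°, against a beam direction of 86.15°.
- **Screwdriver:** It went back into its own hole. The wrist and scene pictures showed it upright, seated on its bolster, after I let go.
- **Cell:** I gripped it on the two frosted sides at 20 N, with a measured opening of 19.9 mm. It is upright, with its long axis along the beam.
    - **Position along and across the beam:** In the last wrist picture the screw lay 85.3 mm ahead of the gripper's centre and 0.1 mm to the side (86 mm and 0 mm wanted).
    - **Height:** The stone is at about 95 mm, worked out from how far the arm lifted it off the mat, not measured directly.
    - **Clearance:** The force readings show no contact with the instrument.

**Checks that disagreed:**
- The scene camera shows the cell about 1.6 pixels (4 mm or so) from where I predicted. It seems to place the instrument off by about a pixel as well, so I went by the wrist camera and the arm's own position.
- While I turned the screw, the blade led the slot by about 20°, more than the 9° of play stated. The end position was confirmed by sight.
- The yellow look-alike driver stood upright in the first pictures and was lying down by 3.6 s. I saw nothing to suggest the arm touched it, but I can't say for certain why it fell. It stayed on the bench. The other bystanders looked unmoved in the later pictures.

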